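# Change the batch on the bench shaker

## Task

Change over the bench shaker: draw its clamp bar back, take out whatever small round bottles were left from the last run and stand them on the steel tray, then stand every square jar from the tray in the clamp, upright in one row with its flats square to the rails, and push the bar up against them so that all are held. Only when they are clamped, set the speed slider to the long mark on its scale. Leave the dish stacks and the wash bottle behind undisturbed.

Things in the scene. Friction and masses are not known exactly. Their poses are not given: they have to be found in the camera images.
- shaker: Low bench shaker, white housing 270 (x) x 360 (y) x 48 mm, fixed, left or right of the tray. Origin at the centre of its underside; z up, x to its back, y to its left; its front (-x) faces the robot. On it a platform (200 x 356 mm, dark mat) with its top at z = 60 mm. Fixed rail across it: front face at x = 105 mm, top at z = 90 mm. Side plates, also to z = 90 mm, close its ends at y = -160 and 160 mm.
- row (a point): Point on the platform surface (shaker x = 75, y = 0, z = 60 mm), axes as the shaker's. The centre of a square jar that touches the fixed rail lies on the line through this point along y. The row takes jar centres from y = -128 to 128 mm, in any order and spacing; four fit.
- clamp_bar (a joint): Clamp bar position in m, 0 to 0.044, growing as the bar is drawn to the shaker's front (-x). Gap from the bar's flat face to the fixed rail is 30 mm + this (74 mm fully back, 60 mm when it bears on square jars). Aluminium bar 316 mm long (y), 12 mm thick, top at shaker z = 90 mm; about 3 N moves it, and it stays where left. It starts near the round bottles, gap 50 to 54 mm.
- clamp_grip (a point): Point in the upright black grip by which the bar is slid, on its axis, at shaker z = 98 mm; axes as the shaker's. The grip is 34 mm long (x), 18 mm wide (y) and reaches from z = 71 to 117 mm in the shaker's frame; it stands 60 mm in front of the bar's face on a flat arm, 34 mm wide, and moves with the bar.
- speed (a joint): Position of the speed slider in m along its slot, 0 (left end, as seen from the front) to 0.080 (right end, towards the shaker's -y). The long mark is at 0.055. It needs about 1.5 N and stays where it is left. It starts in the lower third.
- speed_top (a point): Centre of the top of the grey speed slider's cap; axes as the shaker's. The cap is 28 mm in x, 18 mm in y and 24 mm high, and its underside is 10 mm above the black control strip at the shaker's front (strip 48 mm above the shaker's origin).
- speed_mark (a point): Point on the control strip, in the slot's middle, at the long white mark that crosses the scale (the other ticks are short); the slider is set when its cap's centre is over it.
- steel_tray: Flat pressed steel tray, 425 mm along its own x and 272 mm along its own y, rim 16 mm high, lying with its long side across in front of the robot; fixed. Origin at the centre of its underside; its floor is 2 mm above that and is flat for 384 x 232 mm.
- round_1: Small round bottle like round_0 (48 mm across, 75 mm high; origin under its centre); may be absent.
- round_0: Small white round bottle, 48 mm across and 75 mm high, 0.08 kg; its straight side is free to grip up to about 55 mm, its cap is 35 mm across from 63 to 75 mm. Origin at the centre of its underside. It starts standing on the shaker between the bar and the rail and must end standing on the tray, anywhere on its flat floor. One or both of round_0 and round_1 are present.
- jar_0: Squat square jar of off-white plastic, 60 x 60 mm with rounded corners, 92 mm high, 0.12 to 0.2 kg; flat sides up to 58 mm, then a short neck 37 mm across and a round ribbed cap, 44 mm across, from 68 to 92 mm. Origin at the centre of its underside, z up, x and y square to its flats. Starts standing on the tray, turned anyhow. Three or four of the four are present; the rest are absent.
- jar_1: Square jar like jar_0 (60 x 60 x 92 mm, cap 44 mm across from 68 to 92 mm; origin under its centre, x and y square to its flats); may be absent.
- jar_2: Square jar like jar_0 (60 x 60 x 92 mm, cap 44 mm across from 68 to 92 mm; origin under its centre, x and y square to its flats); may be absent.
- jar_3: Square jar like jar_0 (60 x 60 x 92 mm, cap 44 mm across from 68 to 92 mm; origin under its centre, x and y square to its flats); may be absent.
- dish_stack_a: Bystander: stack of four clear dishes, 100 mm across and 105 mm high, behind the work. Origin at the centre of its underside.
- dish_stack_b: Bystander: stack of three pink dishes, 100 mm across and 78 mm high, behind the work. Origin at the centre of its underside.
- wash: Bystander: wash bottle, 62 x 114 mm and 165 mm high, with a red cap and bent jet, behind the work. Origin at the middle of its outline on the worktop.
Mind the look-alikes: they are no part of the job. What is shaped like the jar_3 but red is not meant.

How it is judged:
By the outcome, as a careful person would: the job done as asked, in the order asked, and still so for the second after the job is handed in, with the robot touching nothing.
Of jar_0, jar_1, jar_2, jar_3 only 3 to 4 are there at a start; the rules pass over those that are not, and their reading is None.
Of round_0, round_1 only 1 to 2 are there at a start; the rules pass over those that are not, and their reading is None.
At some moment in a run one of jar_0, jar_1, jar_2, jar_3 may be knocked a few centimetres aside while the robot is not near it.
Once in a run the grip may slacken for a moment while it holds something.
It also fails if it takes over 210 s, if anything falls off the work surface, if the arm or the gripper's body presses on something with over 40 N, if the wrist force passes 120 N, or if a joint passes its speed limit or range.

## Robot

A 6-joint arm with a two-finger parallel gripper is mounted at the origin on a cart in front of the work surface, level with it; the furniture and walls round the work are solid. World frame = base frame: x ahead of the robot, y to its left, z up, the work surface at z = 0. Lengths are in mm, angles in rad, forces in N, time in s.
With the tool pointing down it reaches from about 350 to 975 mm from the base axis. Payload 7.1 kg.
Tool frame: the origin (TCP) lies between the finger pads; the fingertips stand 19 mm ahead of it and the grasp point (between the pads) is the TCP (ctrl.tcp_to_tips is the distance from the TCP to the fingertips, in mm); z points along the fingers, y is the line along which they close (so a half turn about z gives the same grasp; the last joint's range is limited). The gripper opens to 88 mm and grips with 3 to 60 N. Pads are 20 mm wide; open, the fingers measure 115 mm over their backs; the gripper's body (75 mm by 178 mm) begins 61 mm behind the grasp point.
Start: joints at [-1.262, 0.423, 1.63, -0, 1.089, -0.019], TCP at [201.243, -591.698, 208.975] pointing down, gripper open.
Joint ranges: [-3, 3], [-0.9, 2.11], [0.09, 2.58], [-1.31, 4.45], [0.11, 2.69], [-2.54, 2.54]. Speed limits (rad/s): [2.39, 2.39, 3.01, 3.14, 3.14, 3.14].

## Interface

Orientations are given as a rotation vector (axis times angle).
In Python, from workcell import status, optics, ctrl gives the robot as it stands. The module is installed in compiled form; this text tells all that it offers.
- The arm moves only by the shell command python3 -m inch 'ROWS'. ROWS is JSON, a list that holds one entry, the list of rows, each a list of 7 numbers: the shift along the tool's x, y, z in mm, then the turn, a rotation vector about the tool's x, y, z in rad, then the opening in per cent of the stroke, from 0 (shut) to 100 (fully open). A call has 1 to 20 rows; each row is the pose to reach, as a shift and turn from the pose commanded when the call began, along the tool's axes at that moment; what a row does not reach only later rows make up. A row lasts 1/10 s, in which the tool goes at most 50 mm and 8.59 degrees, less where a joint would pass 70% of its speed; a pose out of reach is approached as far as the arm can. A call with a gripper value outside its range is refused whole. The fingers move at their own pace and stop on an object; the grip force is fixed at half the most. Time passes only in rows, so rows that repeat a pose let the fingers close. It gives the time, the measured TCP pose, the force, the opening and the grip force at its end, in the units of the state.
- status.get_obs(): the state, without advancing time (a new reading comes with each control period).
- optics.get_image(name): name is "scene" or "side" or "wrist"; returns a dict with "frame" (420x560x3 uint8, red, green, blue), "fx", "fy", "cx", "cy" (pixels), "k1" (the pictures are not rectified: a ray, as slopes to the right and down, at radius r is drawn at 1 + k1 r^2 times it, then the intrinsics apply), "rvec" (rotation vector, rad) and "tvec" (3), from world to camera coordinates, as OpenCV has them; the wrist camera has in their place "hand_eye" (4x4, takes a point from camera to tool coordinates, whose origin is the TCP and whose axes are the flange's). Camera axes: x right, y down, z forward; pixel columns grow to the right and rows downward; lengths in mm; the calibration is good to about 2 mm. A picture is of the moment at which its call begins: read the wrist's pose just before it. There is no depth.
- ctrl.close_job(): hands the job in; it is judged then, once.
The state is a dict: "t": time; "qpos": joint angles; "qvel": joint speeds; "joint_torque": joint torques, N m; "ee_pos": TCP position; "orientation": TCP orientation; "ft_force": force on the tool from outside, world axes, zero at the start; "moment": the same for the moment, N m; "width": finger opening in mm; "grasp_force": force on a finger pad.
Only numpy, scipy, OpenCV 4.12 (cv2) and the standard library are available. Lean on these libraries where they do the work, as an engineer would, in place of code of your own. Each camera call takes 0.05 s, during which the arm holds its last target. There are 200 camera calls.

## Working session

There is one attempt and no reset: what is moved stays moved. The work goes in short steps, Python scripts to look and compute and a shell command to move; the robot and the scene stay as the last step left them, time stands still between calls to the robot, and variables do not carry over. Pictures are saved under pics/ and viewed, at most 14 in all, crops included, and the job is handed in when it is done.

```bash
mkdir -p pics; cat > h.py <<'E'
import numpy as np, cv2
from scipy.spatial.transform import Rotation as R
from workcell import status, optics, ctrl
def grab(name):
    o=status.get_obs(); im=optics.get_image(name)
    K=np.array([[im['fx'],0,im['cx']],[0,im['fy'],im['cy']],[0,0,1]]);D=np.array([im['k1'],0,0,0,0])
    if 'hand_eye' in im:
        H=np.array(im['hand_eye']);T=np.eye(4);T[:3,:3]=R.from_rotvec(o['orientation']).as_matrix();T[:3,3]=o['ee_pos']
        C=T@H
    else:
        W=np.eye(4);W[:3,:3]=R.from_rotvec(im['rvec']).as_matrix();W[:3,3]=np.array(im['tvec']).ravel();C=np.linalg.inv(W)
    return dict(f=np.array(im['frame']),K=K,D=D,C=C)
def ray(c,px):
    u=cv2.undistortPoints(np.array(px,float).reshape(-1,1,2),c['K'],c['D']).reshape(-1,2)
    d=np.c_[u,np.ones(len(u))]@c['C'][:3,:3].T
    return c['C'][:3,3],d
def onz(c,px,z):
    o,d=ray(c,px); return o+d*((z-o[2])/d[:,2])[:,None]
def proj(c,P):
    W=np.linalg.inv(c['C']);p=np.array(P,float).reshape(-1,3)
    return cv2.projectPoints(p,cv2.Rodrigues(W[:3,:3])[0],W[:3,3],c['K'],c['D'])[0].reshape(-1,2)
def save(c,n,s=1.4):
    cv2.imwrite('pics/'+n,cv2.resize(c['f'][:,:,::-1],None,fx=s,fy=s))
def load(n):
    import pickle; return pickle.load(open(n,'rb'))
def keep(c,n):
    import pickle; pickle.dump(c,open(n,'wb'))
E
python3 - <<'E'
from h import *
for n in('scene','side','wrist'):
    c=grab(n);save(c,n+'0.png');keep(c,n+'0.pkl');print(n,c['C'].round(2).tolist(),c['K'][0,0])
print(status.get_obs())
E
```

```text
scene [[-0.52, -0.35, 0.78, -464.53], [-0.85, 0.21, -0.48, 666.06], [0.0, -0.91, -0.41, 626.44], [0.0, 0.0, 0.0, 1.0]] 504.4873821480423
side [[-0.83, -0.22, 0.51, -17.55], [-0.56, 0.31, -0.77, 894.66], [0.01, -0.92, -0.38, 521.01], [0.0, 0.0, 0.0, 1.0]] 412.0702769079305
wrist [[0.32, -0.91, -0.27, 274.05], [-0.95, -0.31, -0.09, -566.31], [-0.0, 0.28, -0.96, 383.92], [0.0, 0.0, 0.0, 1.0]] 342.54268323494625
{'t': 0.15, 'qpos': array([-1.26197841e+00,  4.23640082e-01,  1.63049916e+00, -2.39625308e-06,
        1.08859655e+00, -1.89959357e-02]), 'qvel': array([-2.69562458e-03, -3.43888945e-03, -2.31535323e-03, -4.60659642e-04,
        1.41757255e-03,  1.81944041e-05]), 'joint_torque': array([ 2.57775637e-04, -5.44983637e+01, -2.73920470e+01,  6.42990530e-02,
        2.04103219e-02, -7.20085086e-05]), 'ee_pos': array([ 201.1258737 , -591.28883448,  208.40203384]), 'orientation': array([-3.09837086e+00, -5.12443445e-01,  2.62502079e-04]), 'ft_force': array([-0.07122894, -0.00154397, -0.19358442]), 'moment': array([0.02287819, 0.00300603, 0.0025083 ]), 'grasp_force': 0.0, 'width': 88.05763270270066}
```

View pics/scene0.png

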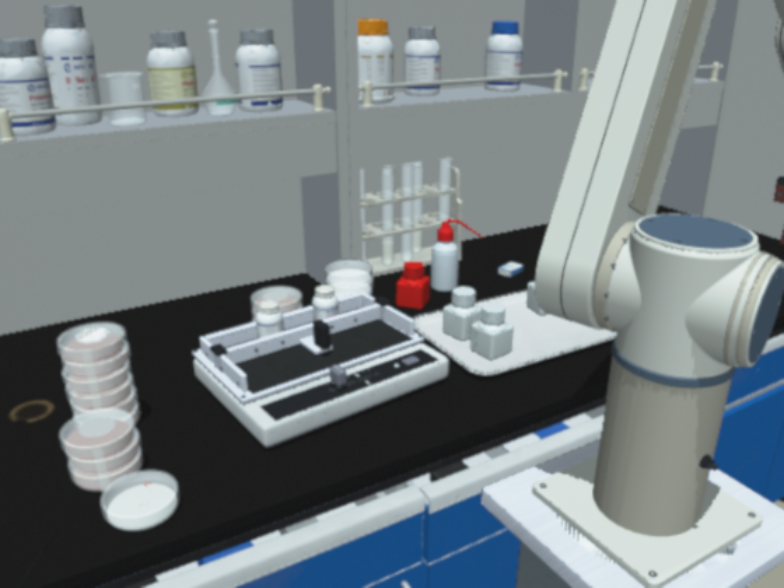

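View pics/side0.png

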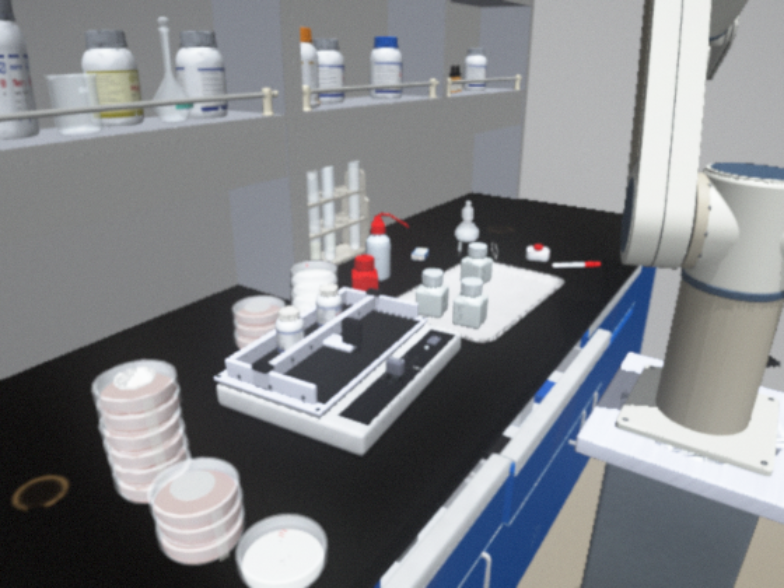

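The scene shows the shaker to the left of the tray, with two round bottles between bar and rail (px ~268,318 and 324,300). Three off-white jars stand on the tray (463,315; 492,330; ~545,295), and the red look-alike is at 412,285. I'll measure roughly, then go over with the wrist camera.

```bash
cat >> h.py <<'E'
def rel(pos,yaw=None,o=None):
    """tool-frame shift/turn from present pose to TCP pos, tool down with finger line (tool y) at yaw about world z"""
    o=o or status.get_obs();Rc=R.from_rotvec(o['orientation'])
    d=Rc.inv().apply(np.array(pos,float)-o['ee_pos'])
    t=np.zeros(3)
    if yaw is not None:
        best=None
        for k in(-1,0,1):
            a=yaw+k*np.pi; y=np.array([np.cos(a),np.sin(a),0]);z=np.array([0,0,-1.]);x=np.cross(y,z)
            r=(Rc.inv()*R.from_matrix(np.c_[x,y,z])).as_rotvec()
            if best is None or np.linalg.norm(r)<np.linalg.norm(best): best=r
        t=best
    return d.round(1).tolist(),t.round(3).tolist()
E
python3 - <<'E'
from h import *
s=load('scene0.pkl');d=load('side0.pkl')
q=lambda c,p,z:print(onz(c,np.array(p)/1.4,z).round(0).tolist())
q(s,[[265,435],[447,375],[197,365]],0)       # shaker corners bottom
q(s,[[268,305],[323,290]],135);q(d,[[290,313],[328,290]],135)  # round tops
q(s,[[463,292],[492,310]],94);q(d,[[432,274],[472,284],[478,247]],94)
q(s,[[320,325]],117);q(s,[[337,370]],82)
q(d,[[388,358]],82)
q(s,[[485,372],[420,312]],0)
E
```

```text
[[423.0, 370.0, 0.0], [433.0, 21.0, 0.0], [699.0, 395.0, 0.0]]
[[596.0, 285.0, 135.0], [608.0, 176.0, 135.0]]
[[586.0, 294.0, 135.0], [599.0, 185.0, 135.0]]
[[549.0, -94.0, 94.0], [453.0, -90.0, 94.0]]
[[544.0, -82.0, 94.0], [450.0, -79.0, 94.0], [546.0, -301.0, 94.0]]
[[513.0, 227.0, 117.0]]
[[418.0, 245.0, 82.0]]
[[429.0, 247.0, 82.0]]
[[407.0, -44.0, 0.0], [686.0, -84.0, 0.0]]
```

View pics/wrist0.png

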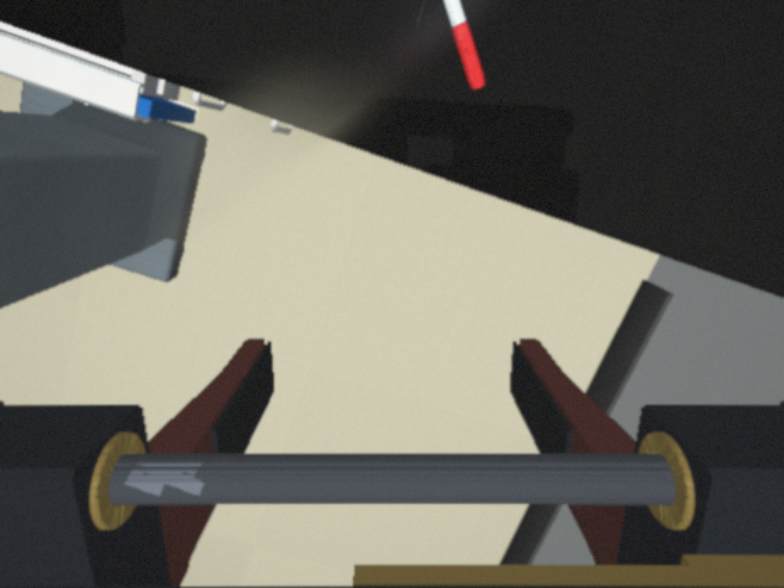

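The wrist view shows the cart and worktop edge with the fingers at the bottom; nothing of the work is in it yet. I'll move to a high overview over the bench.

```bash
python3 -c "
from h import *
print(rel([480,60,400],-np.pi/2))"
```

```text
([473.7, -527.0, -191.0], [-0.001, 0.0, 0.328])
```

```bash
python3 -m inch '[[[20,-20,-191,0,0,0,100],[40,-40,-191,0,0,0,100],[60,-60,-191,0,0,0.1,100],[474,-527,-191,0,0,0.328,100],[474,-527,-191,0,0,0.328,100],[474,-527,-191,0,0,0.328,100],[474,-527,-191,0,0,0.328,100],[474,-527,-191,0,0,0.328,100],[474,-527,-191,0,0,0.328,100],[474,-527,-191,0,0,0.328,100],[474,-527,-191,0,0,0.328,100],[474,-527,-191,0,0,0.328,100],[474,-527,-191,0,0,0.328,100],[474,-527,-191,0,0,0.328,100],[474,-527,-191,0,0,0.328,100],[474,-527,-191,0,0,0.328,100],[474,-527,-191,0,0,0.328,100],[474,-527,-191,0,0,0.328,100],[474,-527,-191,0,0,0.328,100],[474,-527,-191,0,0,0.328,100]]]'
python3 - <<'E'
from h import *
c=grab('wrist');save(c,'w1.png');keep(c,'w1.pkl')
E
```

```text
t: 2.15
ee_pos: [479.7, 58.4, 399.8]
orientation: [3.141, -0.003, -0.001]
ft_force: [0.8, -0.0, 0.1]
width: 87.7
grasp_force: 0.0
```

View pics/w1.png

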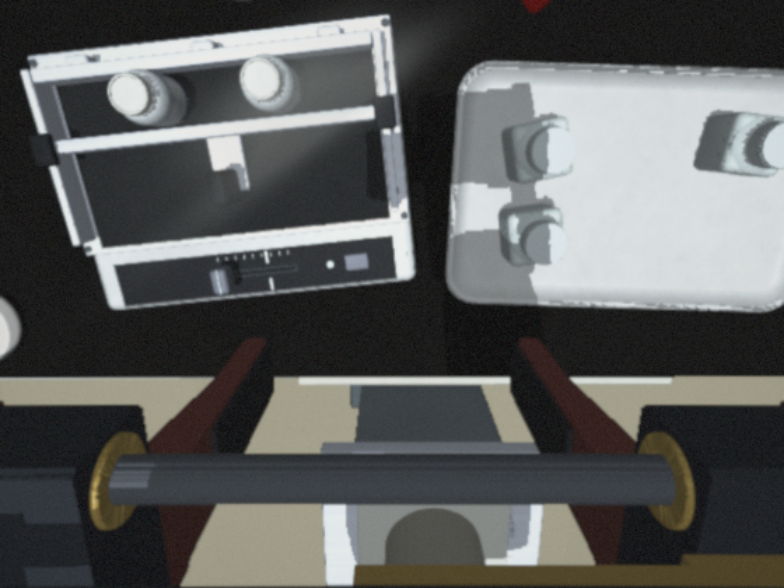

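The overview shows everything: the shaker (front corners ~117,309 and 413,277), round caps at 130,95 and 265,82, the bar from 60,147 to 375,115, and the slider cap at 220,280 with the long mark at 266–270,255–285. Jar caps are at 552,150, 543,240 and ~775,145. I'll measure these and enhance the dark grip area.

```bash
python3 - <<'E'
from h import *
c=load('w1.pkl')
q=lambda n,p,z:print(n,onz(c,np.array(p)/1.4,z).round(1).tolist())
q('front edge z48',[[117,309],[413,277]],48)
q('left/right back z90',[[30,62],[390,18]],90)
q('rail front edge z90',[[35,82],[372,45]],90)
q('bar face edge z90',[[60,140],[372,108]],90)
q('bar rear edge z90',[[60,152],[375,120]],90)
q('caps',[[128,93],[263,79]],135)
q('mark',[[266,255],[271,285]],48)
q('slider',[[220,275]],82)
q('jars',[[552,150],[543,241],[782,145]],94)
q('tray rim corners',[[462,68],[450,298]],14)
g=c['f'][:,:,::-1].astype(float)
a=np.clip(255*(g/255)**0.4,0,255).astype(np.uint8)
A=cv2.resize(a[90:215,20:300],None,fx=2.8,fy=2.8,interpolation=cv2.INTER_CUBIC)
B=cv2.resize(a[0:90,0:300][:,20:],None,fx=2.8,fy=2.8,interpolation=cv2.INTER_CUBIC)
cv2.imwrite('pics/c1.png',np.vstack([B,A])[:600])
E
```

```text
front edge z48 [[377.8, 376.5, 48.0], [416.0, 34.4, 48.0]]
left/right back z90 [[632.1, 391.5, 90.0], [669.1, 60.0, 90.0]]
rail front edge z90 [[615.1, 390.6, 90.0], [647.1, 76.5, 90.0]]
bar face edge z90 [[563.7, 377.7, 90.0], [593.1, 77.2, 90.0]]
bar rear edge z90 [[552.7, 379.9, 90.0], [582.4, 74.5, 90.0]]
caps [[601.4, 283.1, 135.0], [612.7, 167.5, 135.0]]
mark [[441.6, 199.7, 48.0], [406.6, 196.6, 48.0]]
slider [[427.4, 241.0, 82.0]]
jars [[554.7, -95.8, 94.0], [466.0, -95.0, 94.0], [558.5, -314.2, 94.0]]
tray rim corners [[638.9, -16.9, 14.0], [380.3, -12.9, 14.0]]
```

View pics/c1.png

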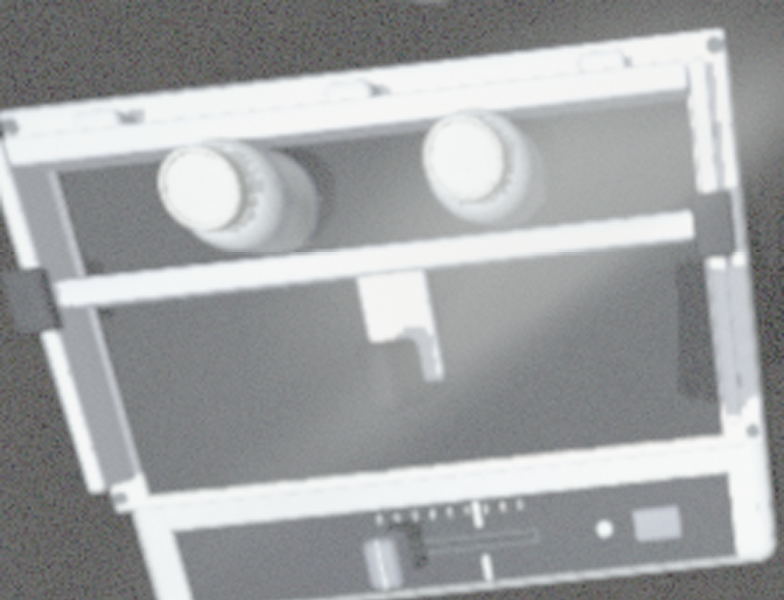

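```bash
python3 - <<'E'
from h import *
c=load('w1.pkl')
P=lambda p,z:onz(c,np.array(p)/np.array([2.8])+np.array([20,0]),z).round(1).tolist()
print('arm z71',P([[358,280],[428,270],[372,342],[442,380]],71))
print('grip top?',P([[400,365]],117))
yaw=0.10;ex=np.array([np.cos(yaw),np.sin(yaw)]);ey=np.array([-ex[1],ex[0]])
bar=np.array([573,228]) ; print('bar end mid',bar)
print(rel([519,222,140],np.pi/2+yaw))
E
```

```text
arm z71 [[564.4, 243.7, 71.0], [569.2, 208.3, 71.0], [534.2, 240.0, 71.0], [515.2, 205.9, 71.0]]
grip top? [[525.9, 211.5, 117.0]]
bar end mid [573 228]
([38.9, -163.7, 259.9], [0.0, 0.0, -0.102])
```

```bash
python3 -m inch '[[[39,-164,0,0,0,-0.102,100],[39,-164,0,0,0,-0.102,100],[39,-164,0,0,0,-0.102,100],[39,-164,0,0,0,-0.102,100],[39,-164,150,0,0,-0.102,100],[39,-164,150,0,0,-0.102,100],[39,-164,150,0,0,-0.102,100],[39,-164,150,0,0,-0.102,100],[39,-164,150,0,0,-0.102,100]]]'
python3 - <<'E'
from h import *
c=grab('wrist');save(c,'w2.png');keep(c,'w2.pkl')
E
```

```text
t: 3.1
ee_pos: [519.7, 222.8, 250.7]
orientation: [3.137, 0.158, -0.001]
ft_force: [1.1, 0.7, 1.0]
width: 87.9
grasp_force: 0.0
```

View pics/w2.png

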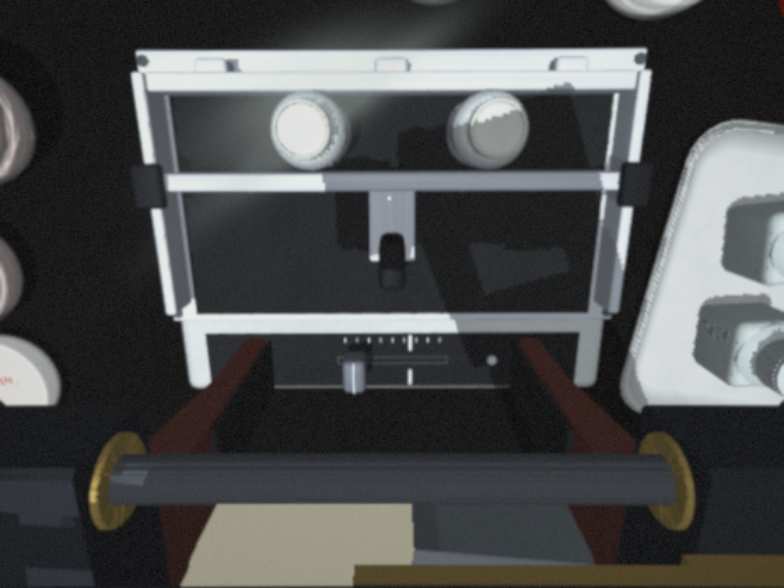

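The view is square with the shaker: rail front edge at row ~91, bar face at ~173, round caps at 302,128 and 497,127, grip top at ~392,245, mark at column 410, slider at 354.

```bash
python3 - <<'E'
from h import *
c=load('w2.pkl');yaw=0.101;Rz=np.array([[np.cos(yaw),-np.sin(yaw)],[np.sin(yaw),np.cos(yaw)]])
q=lambda n,p,z:(lambda w:print(n,w.round(1)[:,:2].tolist(),'sh',(w[:,:2]@Rz).round(1).tolist()))(onz(c,np.array(p)/1.4,z))
q('rail front',[[170,92],[390,91],[610,90]],90)
q('bar face',[[167,174],[618,172]],90)
q('bar back',[[167,191],[618,190]],90)
q('side plates top z90 outer',[[135,75],[650,72],[169,315],[617,315]],90)
q('caps',[[302,128],[497,127]],135)
q('grip top',[[392,245]],117)
q('mark',[[410,345],[410,378]],48);q('slider',[[354,362]],82)
q('front z48',[[190,385],[600,385]],48)
print(rel([0,0,0])[0])
E
```

```text
rail front [[616.2, 377.7], [631.6, 235.5], [646.4, 93.4]] sh [[651.1, 313.6], [652.1, 170.6], [652.5, 27.7]]
bar face [[563.7, 381.3], [596.2, 76.0]] sh [[599.3, 322.5], [600.8, 15.5]]
bar back [[552.2, 381.6], [584.4, 73.2]] sh [[587.9, 324.0], [588.8, 13.9]]
side plates top z90 outer [[624.0, 399.7], [659.4, 70.4], [461.2, 382.9], [495.0, 52.6]] sh [[661.2, 334.7], [663.2, 3.6], [497.5, 334.4], [497.8, 2.4]]
caps [[602.0, 283.3], [614.0, 171.7]] sh [[627.5, 221.1], [628.1, 108.9]]
grip top [[535.8, 224.4]] sh [[555.7, 169.2]]
mark [[437.9, 198.9], [407.1, 195.4]] sh [[455.7, 153.7], [424.7, 153.3]]
slider [[433.4, 243.8]] sh [[455.7, 198.8]]
front z48 [[381.0, 385.5], [417.4, 30.0]] sh [[418.0, 345.1], [418.3, -12.3]]
[-541.4, 170.2, 250.8]
```

```bash
cat >> h.py <<'E'
O=np.array([527.2,223.3]);YAW=0.104
RZ=np.array([[np.cos(YAW),-np.sin(YAW)],[np.sin(YAW),np.cos(YAW)]])
def sh(x,y,z): return [*(O+RZ@[x,y]),z]   # shaker frame -> world
def tosh(w): w=np.array(w,float); return (w[...,:2]-O)@RZ
E
python3 -m inch '[[[0,0,50,0,0,0,100],[0,0,100,0,0,0,60],[0,0,140,0,0,0,60],[0,0,153,0,0,0,60],[0,0,153,0,0,0,60],[0,0,153,0,0,0,0],[0,0,153,0,0,0,0],[0,0,153,0,0,0,0],[0,0,153,0,0,0,0],[0,0,153,0,0,0,0],[0,0,153,0,0,0,0],[-8,0,153,0,0,0,0],[-15,0,153,0,0,0,0],[-21,0,153,0,0,0,0],[-22,0,153,0,0,0,0],[-22,0,153,0,0,0,0]]]'
```

```text
t: 4.75
ee_pos: [498.2, 220.4, 97.7]
orientation: [3.136, 0.161, 0.002]
ft_force: [2.3, -8.2, 5.2]
width: 17.2
grasp_force: 30.0
```

```bash
python3 -m inch '[[[-2,-0.5,0,0,0,0,0],[-2,-0.5,0,0,0,0,0],[-2,-0.5,0,0,0,0,0]]]';  python3 -c "
from h import *
print(tosh(status.get_obs()['ee_pos']))"
```

```text
t: 5.05
ee_pos: [498.0, 220.4, 97.7]
orientation: [3.135, 0.162, 0.007]
ft_force: [8.7, -10.7, -0.3]
width: 17.5
grasp_force: 30.0
[-29.36723769   0.14560139]
```

```bash
python3 -m inch '[[[0,0,0,0,0,0,60],[0,0,0,0,0,0,60],[0,0,0,0,0,0,60],[0,0,-50,0,0,0,60],[0,0,-100,0,0,0,100],[0,0,-150,0,0,0,100],[0,0,-160,0,0,0,100],[0,0,-160,0,0,0,100],[0,0,-160,0,0,0,100]]]'
python3 - <<'E'
from h import *
c=grab('wrist');save(c,'w3.png');keep(c,'w3.pkl')
q=lambda n,p,z:(lambda w:print(n,w.round(1)[:,:2].tolist(),'sh',tosh(w).round(1).tolist()))(onz(c,p,z))
g=cv2.medianBlur(cv2.cvtColor(c['f'],cv2.COLOR_RGB2GRAY),5)
h=cv2.HoughCircles(g,cv2.HOUGH_GRADIENT,1.2,40,param1=80,param2=18,minRadius=16,maxRadius=30)
if h is not None:
  for u in h[0]: q(u.round(1),[u[:2]],135)
E
```

```text
t: 5.95
ee_pos: [494.4, 221.7, 255.6]
orientation: [3.137, 0.16, -0.003]
ft_force: [0.6, 0.4, -0.7]
width: 85.7
grasp_force: 0.0
[222.6  64.2  26.7] [[597.9, 278.6]] sh [[76.1, 47.7]]
[352.2  64.2  26.7] [[608.6, 175.3]] sh [[76.0, -56.2]]
[ 16.2 256.2  26.4] [[410.6, 461.1]] sh [[-91.3, 248.7]]
[540.6 138.6  21. ] [[566.7, 7.3]] sh [[16.9, -219.0]]
[100.2 334.2  26.3] [[332.1, 387.0]] sh [[-177.1, 183.0]]
[467.4 256.2  22.4] [[454.1, 40.6]] sh [[-91.7, -174.2]]
[517.8 209.4  18.6] [[503.7, 7.6]] sh [[-45.8, -212.1]]
[559.8 235.8  20.4] [[483.0, -38.0]] sh [[-71.1, -255.2]]
[130.2 102.6  17.2] [[560.5, 352.8]] sh [[46.6, 125.3]]
[281.4 179.4  17.8] [[509.2, 221.9]] sh [[-18.0, 0.5]]
```

View pics/w3.png

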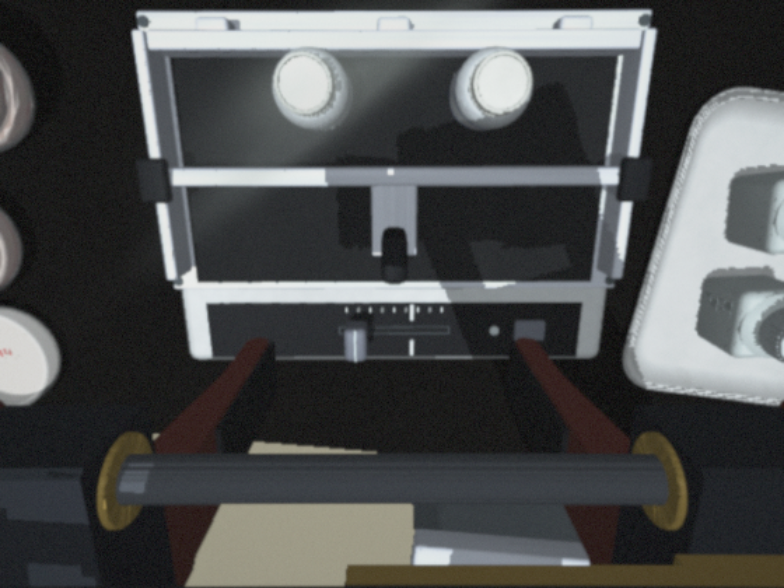

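Bar is fully back (face row ~168); rounds untouched at 304,85 and 502,84. Picking the left one.

```bash
python3 - <<'E'
from h import *
c=load('w3.pkl')
w=onz(c,np.array([[304,85],[502,84]])/1.4,135);print(w.round(1).tolist(),tosh(w))
print(tosh(onz(c,np.array([[390,51]])/1.4,90)),tosh(onz(c,np.array([[172,168],[618,168]])/1.4,90)), tosh(onz(c,np.array([[412,315],[412,348]])/1.4,48)))
print(rel(sh(81,52,96),np.pi/2+YAW), rel(sh(81,-60,96),np.pi/2+YAW))
E
```

```text
[[600.0, 283.1, 135.0], [612.2, 170.8, 135.0]] [[ 78.64742771  51.93962607]
 [ 79.08221346 -61.08452673]]
[[104.08890283   2.92495084]] [[  30.821684    153.17030509]
 [  30.62632825 -153.94993426]] [[ -91.52948712  -15.28744555]
 [-121.74771641  -15.63355346]]
([114.5, -50.7, 158.5], [0.001, 0.003, -0.002]) ([114.7, 61.3, 158.7], [0.001, 0.003, -0.002])
```

```bash
python3 -m inch '[[[40,-20,0,0,0,0,100],[80,-40,0,0,0,0,100],[113.5,-50.5,30,0,0,0,100],[113.5,-50.5,60,0,0,0,100],[113.5,-50.5,100,0,0,0,100],[113.5,-50.5,140,0,0,0,100],[113.5,-50.5,158,0,0,0,100],[113.5,-50.5,158,0,0,0,100],[113.5,-50.5,158,0,0,0,0],[113.5,-50.5,158,0,0,0,0],[113.5,-50.5,158,0,0,0,0],[113.5,-50.5,158,0,0,0,0],[113.5,-50.5,158,0,0,0,0],[113.5,-50.5,158,0,0,0,0]]]'; python3 -c "
from h import *
print(tosh(status.get_obs()['ee_pos']))"
```

```text
t: 7.4
ee_pos: [603.4, 283.8, 99.6]
orientation: [-3.137, -0.16, -0.001]
ft_force: [0.1, -0.0, -0.3]
width: 43.8
grasp_force: 2.2
[82.10654754 52.22660055]
```

```bash
python3 -m inch '[[[0,0,0,0,0,0,0],[0,0,0,0,0,0,0],[0,0,-40,0,0,0,0],[0,0,-80,0,0,0,0],[0,0,-120,0,0,0,0],[0,0,-120,0,0,0,0],[0,0,-120,0,0,0,0]]]'; python3 -c "
from h import *
print(rel([440,-200,200],-np.pi/2))"
```

```text
t: 8.1
ee_pos: [603.5, 283.7, 219.8]
orientation: [-3.137, -0.16, -0.002]
ft_force: [-0.3, -0.4, -1.8]
width: 42.4
grasp_force: 2.7
([-211.8, 464.6, 19.2], [-0.001, -0.002, 0.102])
```

```bash
python3 -m inch '[[[0,0,0,0,0,0,0],[0,0,0,0,0,0,0],[0,0,0,0,0,0,0],[0,0,0,0,0,0,0],[0,0,0,0,0,0,0]]]'; python3 - <<'E'
from h import *
c=grab('wrist');keep(c,'w4.pkl');save(c,'w4.png')
E
```

```text
t: 8.6
ee_pos: [603.1, 283.6, 218.4]
orientation: [3.137, 0.16, -0.001]
ft_force: [-0.2, -0.9, -0.5]
width: 40.8
grasp_force: 27.9
```

View pics/w4.png

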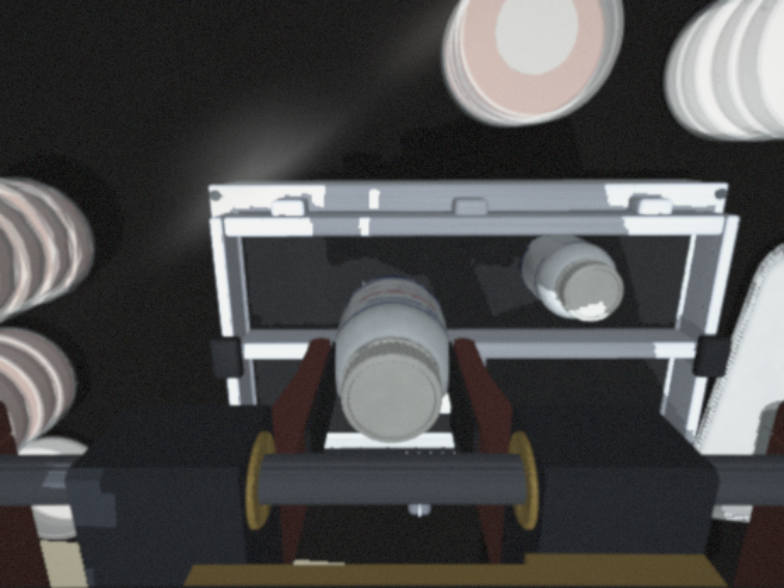

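Bottle is held between the fingers (cap at 390,400); the other still stands at 590,290. The width (41) is less than 48, so I'll check the offset of bottle versus TCP.

```bash
python3 - <<'E'
from h import *
c=load('w4.pkl')
for z in(245,254,262): print(z,tosh(onz(c,np.array([[390,400]])/1.4,z)),tosh([603.1,283.6]))
print(tosh(onz(c,np.array([[590,289],[470,236]])/1.4,135)), tosh(onz(c,np.array([[470,236],[247,340],[700,340]])/1.4,90)))
E
```

```text
245 [[74.87857806 52.86352374]] [81.74980386 52.09481326]
254 [[79.95377956 52.8257961 ]] [81.74980386 52.09481326]
262 [[84.46506979 52.79226043]] [81.74980386 52.09481326]
[[ 82.61565778 -59.17144657]
 [112.77328653   9.55837333]] [[ 104.75933276    2.1425817 ]
 [  33.2916486   150.88452958]
 [  33.215221   -157.03607843]]
```

```bash
python3 - <<'E'
from h import *
c=load('w4.pkl')
for ztop in(233,240,247,254):
    w=onz(c,np.array([[390,398]])/1.4,ztop);s=tosh(w)[0]
    top=proj(c,[sh(s[0]+dx,s[1]+dy,ztop) for dx,dy in((0,17.5),(0,-17.5),(17.5,0),(-17.5,0))])*1.4
    a=np.linspace(0,2*np.pi,40)
    cyl=proj(c,[sh(s[0]+24*np.cos(t),s[1]+24*np.sin(t),z) for z in(ztop-75,ztop-20) for t in a])*1.4
    print(ztop,s.round(1),'cap w',top[1,0]-top[0,0],'rows',top[2:,1].round(),'body rows/cols',cyl.min(0).round(),cyl.max(0).round())
E
```

```text
233 [68.9 52.9] cap w 93.40596536329622 rows [355. 439.] body rows/cols [332. 282.] [448. 425.]
240 [72.9 52.9] cap w 97.65277370384723 rows [353. 441.] body rows/cols [330. 279.] [450. 426.]
247 [76.8 52.9] cap w 102.30419319425198 rows [351. 443.] body rows/cols [328. 275.] [453. 427.]
254 [80.7 52.8] cap w 107.42094711330606 rows [348. 445.] body rows/cols [325. 270.] [456. 428.]
```

The bottle is upright but slipped ~15 mm down in the grip. It's still held at 28 N, so I'll carry it gently to the tray.

```bash
python3 -m inch '[[[-15,20,0,0,0,0,0],[-40,60,0,0,0,0,0],[-60,100,0,0,0,0.02,0],[-80,140,0,0,0,0.04,0],[-100,180,0,0,0,0.06,0],[-120,220,0,0,0,0.08,0],[-140,260,0,0,0,0.1,0],[-160,300,0,0,0,0.1,0],[-180,340,0,0,0,0.1,0],[-195,380,0,0,0,0.1,0],[-205,420,0,0,0,0.1,0],[-210,450,0,0,0,0.1,0],[-212,464,0,0,0,0.1,0],[-212,464,0,0,0,0.1,0],[-212,464,0,0,0,0.1,0]]]'
python3 - <<'E'
from h import *
c=grab('wrist');keep(c,'w5.pkl');save(c,'w5.png')
E
```

```text
t: 10.15
ee_pos: [439.4, -198.7, 218.8]
orientation: [-3.141, -0.002, 0.001]
ft_force: [0.3, -0.1, -0.3]
width: 40.8
grasp_force: 28.0
```

View pics/w5.png

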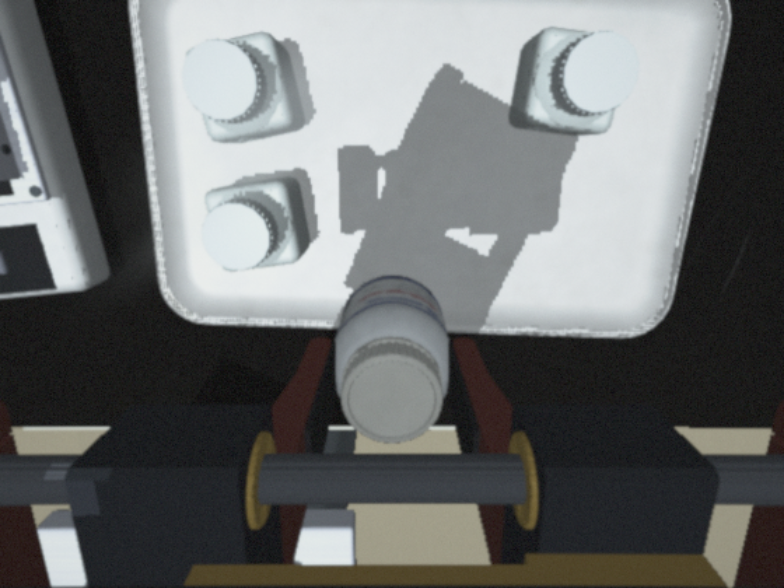

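Bottle unchanged in grip (cap 392,398). Tray near rim is at row ~330; jar caps at 222,80, 237,232 and 600,72, with orientations visible from the shoulders.

```bash
python3 - <<'E'
from h import *
c=load('w5.pkl')
q=lambda n,p,z:print(n,onz(c,np.array(p)/1.4,z).round(1)[:,:2].tolist())
q('near rim',[[220,323],[600,334]],16);q('left rim',[[136,50],[158,250]],16);q('right',[[722,50],[683,250]],16)
q('jarcaps',[[222,80],[237,232],[600,72]],94)
# shoulders z=60 corners
q('jar far-left shoulder edges z58',[[268,33],[297,128]],58)
q('jar near edges z58',[[293,180],[303,258]],58)
q('jar right edges z58',[[543,30],[520,120]],58)
E
```

```text
near rim [[375.1, -54.5], [366.3, -374.3]]
left rim [[582.8, -15.1], [437.3, -10.9]]
right [[583.6, -433.4], [438.6, -431.4]]
jarcaps [[553.8, -100.1], [465.4, -100.8], [558.5, -317.7]]
jar far-left shoulder edges z58 [[585.7, -120.0], [529.0, -135.2]]
jar near edges z58 [[495.3, -130.6], [440.6, -134.8]]
jar right edges z58 [[587.7, -293.1], [534.4, -283.0]]
```

```bash
python3 -m inch '[[[0,0,40,0,0,0,0],[0,0,80,0,0,0,0],[0,0,115,0,0,0,0],[0,0,140,0,0,0,0],[0,0,150,0,0,0,0],[0,0,153,0,0,0,0],[0,0,153,0,0,0,0],[0,0,153,0,0,0,0]]]';python3 -m inch '[[[0,0,1.5,0,0,0,0],[0,0,3,0,0,0,0],[0,0,3,0,0,0,0]]]';python3 -m inch '[[[0,0,1.5,0,0,0,0],[0,0,3,0,0,0,0],[0,0,3,0,0,0,0]]]'
```

```text
t: 11.0
ee_pos: [440.4, -199.6, 67.1]
orientation: [3.141, 0.003, 0.003]
ft_force: [-0.4, 0.9, -0.4]
width: 40.9
grasp_force: 28.0
t: 11.3
ee_pos: [439.6, -199.6, 63.3]
orientation: [3.141, 0.003, 0.001]
ft_force: [0.2, 0.1, -1.2]
width: 41.0
grasp_force: 28.0
t: 11.6
ee_pos: [439.3, -199.4, 59.7]
orientation: [-3.141, -0.003, 0.001]
ft_force: [-0.4, -0.5, -0.5]
width: 41.2
grasp_force: 28.0
```

```bash
python3 -m inch '[[[0,0,1.5,0,0,0,0],[0,0,3,0,0,0,0],[0,0,3,0,0,0,0]]]';python3 -m inch '[[[0,0,1.5,0,0,0,0],[0,0,3,0,0,0,0],[0,0,3,0,0,0,0]]]'
```

```text
t: 11.9
ee_pos: [439.3, -199.4, 56.7]
orientation: [-3.141, -0.003, 0.001]
ft_force: [0.6, -0.2, -1.7]
width: 41.3
grasp_force: 28.0
t: 12.2
ee_pos: [439.3, -199.4, 53.8]
orientation: [-3.141, -0.003, 0.001]
ft_force: [0.2, -0.7, -1.9]
width: 40.8
grasp_force: 28.0
```

```bash
python3 -m inch '[[[0,0,1.5,0,0,0,0],[0,0,3,0,0,0,0],[0,0,3,0,0,0,0]]]';python3 -m inch '[[[0,0,1.5,0,0,0,0],[0,0,3,0,0,0,0],[0,0,3,0,0,0,0]]]';python3 -m inch '[[[0,0,1.5,0,0,0,0],[0,0,3,0,0,0,0],[0,0,3,0,0,0,0]]]'
```

```text
t: 12.5
ee_pos: [439.3, -199.4, 50.8]
orientation: [-3.141, -0.003, 0.0]
ft_force: [0.0, 0.1, -0.6]
width: 41.4
grasp_force: 28.0
t: 12.8
ee_pos: [439.3, -199.4, 47.8]
orientation: [-3.141, -0.003, 0.0]
ft_force: [-0.9, -1.0, 0.0]
width: 41.3
grasp_force: 28.0
t: 13.1
ee_pos: [439.3, -199.4, 44.7]
orientation: [-3.141, -0.003, 0.001]
ft_force: [0.2, -0.3, -0.7]
width: 40.8
grasp_force: 28.0
```

```bash
python3 -m inch '[[[0,0,1.5,0,0,0,0],[0,0,2,0,0,0,0],[0,0,2,0,0,0,0]]]';python3 -m inch '[[[0,0,1,0,0,0,0],[0,0,2,0,0,0,0],[0,0,2,0,0,0,0]]]';python3 -c "
from h import *
c=grab('wrist');keep(c,'w6.pkl');save(c,'w6.png');c=grab('side');keep(c,'s6.pkl')
"
```

```text
t: 13.4
ee_pos: [439.4, -199.4, 42.9]
orientation: [-3.141, -0.003, 0.0]
ft_force: [-0.5, 0.6, -1.3]
width: 41.2
grasp_force: 28.0
t: 13.7
ee_pos: [440.2, -199.6, 41.3]
orientation: [3.141, 0.003, 0.002]
ft_force: [0.4, 1.2, 4.5]
width: 40.9
grasp_force: 28.5
```

View pics/w6.png

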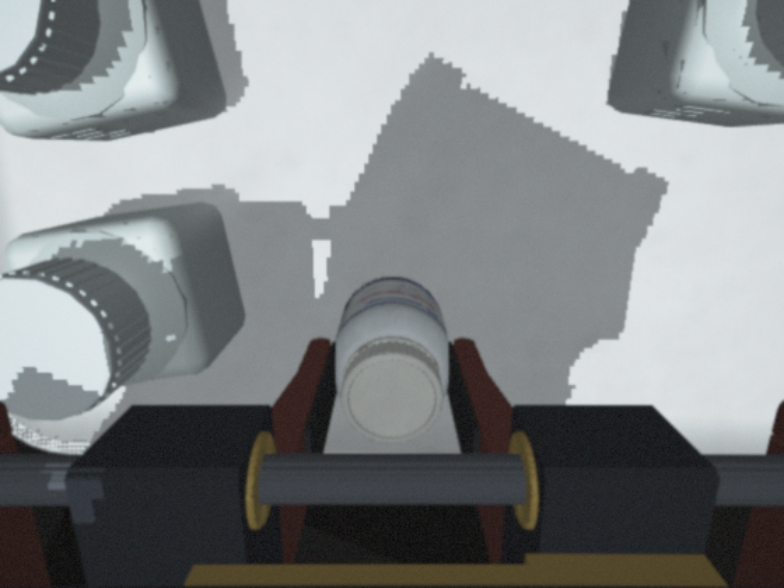

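Contact at TCP z 41, exactly the grasp height, so it never slipped. Releasing and going back for the second bottle.

```bash
python3 -m inch '[[[0,0,0,0,0,0,75],[0,0,0,0,0,0,75],[0,0,0,0,0,0,75],[0,0,0,0,0,0,75],[0,0,-40,0,0,0,75],[0,0,-90,0,0,0,75],[0,0,-140,0,0,0,100],[0,0,-180,0,0,0,100],[0,0,-180,0,0,0,100]]]'; python3 -c "
from h import *
c=grab('wrist');keep(c,'w7.pkl');save(c,'w7.png')
print(rel(sh(81,-60,220),np.pi/2+YAW))"
```

```text
t: 14.7
ee_pos: [442.5, -201.0, 226.4]
orientation: [3.137, 0.003, 0.014]
ft_force: [0.3, 0.4, 0.1]
width: 86.1
grasp_force: 0.0
([173.7, -372.0, 3.5], [0.003, -0.005, -0.102])
```

```bash
python3 -m inch '[[[20,-45,0,0,0,0,100],[40,-90,0,0,0,-0.02,100],[60,-135,0,0,0,-0.05,100],[85,-180,0,0,0,-0.08,100],[110,-225,0,0,0,-0.1,100],[135,-270,0,0,0,-0.102,100],[155,-310,0,0,0,-0.102,100],[168,-350,0,0,0,-0.102,100],[173,-372,0,0,0,-0.102,100],[173,-372,0,0,0,-0.102,100],[173,-372,3,0,0,-0.102,100],[173,-372,3,0,0,-0.102,100]]]'; python3 -c "
from h import *
c=grab('wrist');keep(c,'w8.pkl');o=status.get_obs();print(tosh(o['ee_pos']))
g=cv2.medianBlur(cv2.cvtColor(c['f'],cv2.COLOR_RGB2GRAY),3)
h=cv2.HoughCircles(g,cv2.HOUGH_GRADIENT,1.2,30,param1=80,param2=20,minRadius=18,maxRadius=34)
for u in h[0]: print(u.round(1),tosh(onz(c,[u[:2]],135)).round(1))
"
```

```text
t: 15.95
ee_pos: [610.6, 171.6, 216.3]
orientation: [3.137, 0.162, -0.004]
ft_force: [-0.1, -0.7, -0.8]
width: 87.6
grasp_force: 0.0
[ 77.94424674 -60.28655258]
[281.4 195.   28. ] [[ 88.3 -61.2]]
[250.2  15.   31.8] [[212.6 -40.1]]
[472.2 202.2  33.2] [[  82.5 -209.4]]
[409.8  61.8  33.2] [[ 183.6 -150. ]]
[468.6  58.2  33.2] [[ 185.8 -190.2]]
[507.  265.8  23.8] [[  28.3 -246.4]]
[ 95.4 358.2  31.9] [[-62.7 104.9]]
[413.4 205.8  26.4] [[  79.6 -164.2]]
```

```bash
python3 -m inch '[[[2,1,40,0,0,0,100],[2,1,80,0,0,0,100],[2,1,110,0,0,0,100],[2,1,119,0,0,0,100],[2,1,119,0,0,0,100],[2,1,119,0,0,0,0],[2,1,119,0,0,0,0],[2,1,119,0,0,0,0],[2,1,119,0,0,0,0],[2,1,119,0,0,0,0],[2,1,119,0,0,0,0],[2,1,119,0,0,0,0],[2,1,119,0,0,0,0],[2,1,119,0,0,0,0],[2,1,119,0,0,0,0]]]'
```

```text
t: 17.5
ee_pos: [614.0, 172.0, 99.1]
orientation: [3.137, 0.163, 0.0]
ft_force: [-1.0, -0.8, 2.0]
width: 41.4
grasp_force: 26.9
```

```bash
python3 -m inch '[[[0,0,-40,0,0,0,0],[0,0,-80,0,0,0,0],[0,0,-120,0,0,0,0],[0,0,-120,0,0,0,0],[0,0,-120,0,0,0,0]]]'; python3 -c "
from h import *
print(rel([440,-285,220],-np.pi/2))"
```

```text
t: 18.0
ee_pos: [614.1, 172.2, 219.6]
orientation: [-3.137, -0.163, -0.002]
ft_force: [-0.0, -0.2, -0.5]
width: 41.7
grasp_force: 26.2
([-220.5, 436.7, -0.9], [-0.0, -0.001, 0.104])
```

```bash
python3 -m inch '[[[-20,30,0,0,0,0,0],[-40,70,0,0,0,0,0],[-65,110,0,0,0,0.03,0],[-90,150,0,0,0,0.05,0],[-115,190,0,0,0,0.07,0],[-140,230,0,0,0,0.09,0],[-160,270,0,0,0,0.1,0],[-180,310,0,0,0,0.104,0],[-195,350,0,0,0,0.104,0],[-210,390,0,0,0,0.104,0],[-218,420,0,0,0,0.104,0],[-220,437,0,0,0,0.104,0],[-220,437,0,0,0,0.104,0],[-220,437,40,0,0,0.104,0],[-220,437,80,0,0,0.104,0],[-220,437,120,0,0,0.104,0],[-220,437,150,0,0,0.104,0],[-220,437,165,0,0,0.104,0],[-220,437,172,0,0,0.104,0],[-220,437,172,0,0,0.104,0]]]';python3 -m inch '[[[0,0,2,0,0,0,0],[0,0,4,0,0,0,0],[0,0,4,0,0,0,0]]]'
```

```text
t: 20.0
ee_pos: [440.0, -283.9, 45.9]
orientation: [-3.14, -0.001, 0.003]
ft_force: [-0.7, -0.3, -1.2]
width: 41.7
grasp_force: 26.1
t: 20.3
ee_pos: [440.7, -285.5, 43.6]
orientation: [3.141, -0.0, 0.002]
ft_force: [-0.7, -0.2, -0.6]
width: 41.6
grasp_force: 26.1
```

```bash
python3 -m inch '[[[0,0,1.5,0,0,0,0],[0,0,2.5,0,0,0,0],[0,0,2.5,0,0,0,0]]]'; python3 -m inch '[[[0,0,0,0,0,0,70],[0,0,0,0,0,0,70],[0,0,0,0,0,0,70],[0,0,0,0,0,0,70],[0,0,-40,0,0,0,70],[0,0,-90,0,0,0,70],[0,0,-140,0,0,0,100],[0,0,-190,0,0,0,100],[0,0,-240,0,0,0,100],[0,60,-260,0,0,0,100],[0,60,-260,0,0,0,100]]]'; python3 -c "
from h import *
print(rel([430,-200,320],-np.pi/2))"
```

```text
t: 20.6
ee_pos: [440.8, -285.7, 40.8]
orientation: [3.141, -0.001, 0.002]
ft_force: [0.1, 0.8, 2.6]
width: 41.5
grasp_force: 26.8
t: 21.7
ee_pos: [441.6, -348.8, 304.1]
orientation: [3.136, -0.001, 0.008]
ft_force: [0.0, -0.5, -0.7]
width: 88.0
grasp_force: 0.0
([-11.6, -148.7, -16.7], [0.005, -0.005, -0.001])
```

```bash
python3 -m inch '[[[-6,-50,-16,0,0,0,100],[-12,-100,-16,0,0,0,100],[-12,-149,-16,0,0,0,100],[-12,-149,-16,0,0,0,100],[-12,-149,-16,0,0,0,100]]]'; python3 -c "
from h import *
c=grab('wrist');keep(c,'w9.pkl');save(c,'w9.png')"
```

```text
t: 22.2
ee_pos: [428.0, -195.3, 315.9]
orientation: [-3.141, -0.003, 0.002]
ft_force: [-0.3, -0.7, 0.2]
width: 87.6
grasp_force: 0.0
```

View pics/w9.png

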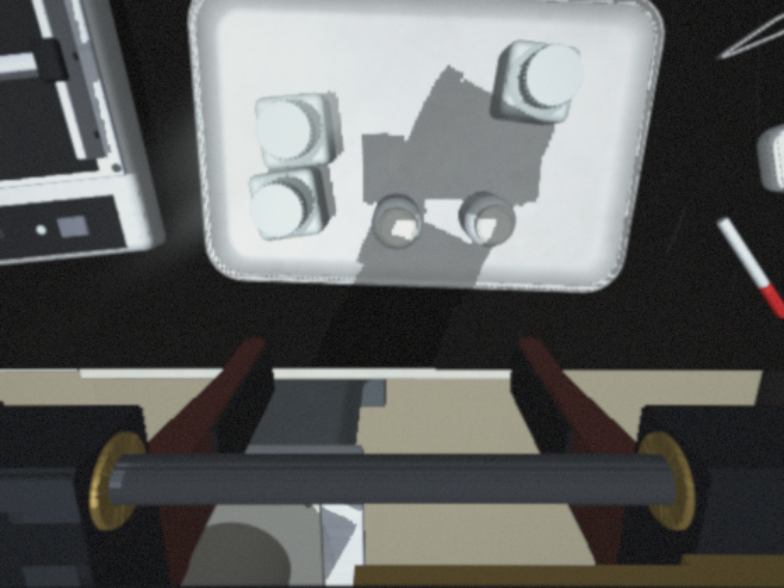

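Both rounds stand on the tray (400,222; 488,220). The far-left jar has been knocked towards the near one (caps 288,128 / 278,208); the right jar's cap is at 553,75. I'll get yaws from line segments.

```bash
cat >> h.py <<'E'
def jarlines(c,cap,z=58,reach=48,minlen=11):
    """segments near a jar: world angle folded to +-45deg, length, world midpoint on plane z"""
    g=cv2.cvtColor(c['f'],cv2.COLOR_RGB2GRAY)
    L=cv2.createLineSegmentDetector().detect(g)[0].reshape(-1,4);out=[]
    cw=onz(c,[cap],94)[0]
    for l in L:
        if np.hypot(l[2]-l[0],l[3]-l[1])<minlen: continue
        w=onz(c,l.reshape(2,2),z);m=w.mean(0)
        if np.linalg.norm(m[:2]-cw[:2])>reach: continue
        a=np.arctan2(w[1,1]-w[0,1],w[1,0]-w[0,0]);f=(a+np.pi/4)%(np.pi/2)-np.pi/4
        out.append((round(float(f),3),round(float(np.linalg.norm(w[1]-w[0]))),(m[:2]-cw[:2]).round().tolist()))
    return cw.round(1),out
E
python3 - <<'E'
from h import *
c=load('w9.pkl')
for cap in([288,127],[278,208],[553,75]):
    cw,o=jarlines(c,np.array(cap)/1.4);print(cw)
    for l in o: print('  ',l)
r=onz(c,np.array([[405,228],[492,226]])/1.4,77);print(r)
E
```

```text
[ 520.4 -113.3   94. ]
   (0.762, 19, [-23.0, -33.0])
   (0.083, 44, [1.0, -31.0])
   (-0.451, 17, [-38.0, -24.0])
   (0.096, 43, [4.0, -37.0])
   (0.251, 18, [-44.0, -12.0])
   (-0.691, 17, [-42.0, -1.0])
   (0.032, 29, [-10.0, -25.0])
   (0.112, 29, [-29.0, -8.0])
   (0.147, 20, [3.0, -10.0])
   (-0.726, 18, [-15.0, -5.0])
   (0.084, 28, [-35.0, 7.0])
   (-0.168, 15, [-41.0, 11.0])
   (-0.641, 15, [18.0, -1.0])
   (-0.636, 20, [18.0, -13.0])
   (0.2, 22, [16.0, -22.0])
   (0.015, 20, [-31.0, 18.0])
   (0.726, 18, [-18.0, -11.0])
   (0.1, 45, [28.0, 7.0])
   (-0.041, 24, [22.0, 18.0])
   (0.266, 19, [-23.0, 32.0])
[ 457.3 -101.4   94. ]
   (-0.599, 24, [-15.0, -37.0])
   (-0.785, 24, [11.0, -4.0])
   (-0.558, 15, [-18.0, -8.0])
   (0.118, 26, [6.0, -42.0])
   (-0.451, 17, [25.0, -36.0])
   (-0.03, 14, [16.0, 10.0])
   (0.03, 25, [-11.0, -28.0])
   (0.251, 18, [19.0, -24.0])
   (-0.691, 17, [21.0, -13.0])
   (0.112, 29, [34.0, -20.0])
   (-0.39, 21, [-15.0, -17.0])
   (0.084, 28, [28.0, -5.0])
   (-0.168, 15, [22.0, -1.0])
   (0.137, 28, [3.0, -34.0])
   (0.145, 46, [-31.0, -2.0])
   (0.196, 14, [26.0, 25.0])
   (0.151, 28, [-28.0, 10.0])
   (0.015, 20, [32.0, 6.0])
   (0.296, 14, [20.0, 14.0])
   (0.54, 14, [2.0, -18.0])
   (0.295, 21, [23.0, 20.0])
   (0.266, 19, [40.0, 20.0])
   (0.025, 17, [12.0, 34.0])
[ 558.5 -317.4   94. ]
   (-0.128, 46, [-1.0, 38.0])
   (-0.758, 15, [27.0, 29.0])
   (0.174, 21, [2.0, 11.0])
   (-0.587, 16, [17.0, 7.0])
   (-0.488, 18, [-14.0, 0.0])
   (-0.05, 19, [4.0, 17.0])
   (-0.621, 15, [20.0, 12.0])
   (-0.323, 22, [-20.0, 2.0])
   (-0.197, 31, [-28.0, -2.0])
   (-0.147, 52, [3.0, 28.0])
   (-0.185, 13, [-20.0, 27.0])
   (-0.134, 51, [-32.0, 14.0])
   (-0.111, 30, [31.0, 7.0])
   (-0.032, 14, [28.0, 12.0])
[[ 438.40652466 -206.52733585   77.        ]
 [ 440.39848638 -281.90754771   77.        ]]
```

```bash
python3 -c "
from h import *
print(rel([520.4,-113,44],np.pi/2+0.095))"
```

```text
([92.4, -83.3, 272.0], [-0.0, 0.001, -0.094])
```

```bash
python3 -m inch '[[[30,-30,20,0,0,-0.05,100],[60,-60,50,0,0,-0.094,100],[92.5,-83,80,0,0,-0.094,100],[92.5,-83,120,0,0,-0.094,100],[92.5,-83,160,0,0,-0.094,100],[92.5,-83,200,0,0,-0.094,100],[92.5,-83,235,0,0,-0.094,100],[92.5,-83,260,0,0,-0.094,100],[92.5,-83,271,0,0,-0.094,100],[92.5,-83,271,0,0,-0.094,100],[92.5,-83,271,0,0,-0.094,0],[92.5,-83,271,0,0,-0.094,0],[92.5,-83,271,0,0,-0.094,0],[92.5,-83,271,0,0,-0.094,0],[92.5,-83,271,0,0,-0.094,0],[92.5,-83,271,0,0,-0.094,0],[92.5,-83,271,0,0,-0.094,0],[92.5,-83,271,0,0,-0.094,0]]]'
```

```text
t: 24.05
ee_pos: [521.4, -113.0, 46.3]
orientation: [-3.138, -0.147, -0.002]
ft_force: [0.6, 2.4, 5.8]
width: 43.8
grasp_force: 30.7
```

```bash
python3 -m inch '[[[0,0,0,0,0,0,0],[0,0,-10,0,0,0,0],[0,0,-40,0,0,0,0],[0,0,-40,0,0,0,0],[0,0,-40,0,0,0,0]]]'; python3 -c "
from h import *
c=grab('wrist');keep(c,'w10.pkl');save(c,'w10.png')"
```

```text
t: 24.55
ee_pos: [521.3, -113.5, 86.1]
orientation: [3.138, 0.147, 0.002]
ft_force: [-0.5, 0.2, -1.4]
width: 43.6
grasp_force: 31.2
```

View pics/w10.png

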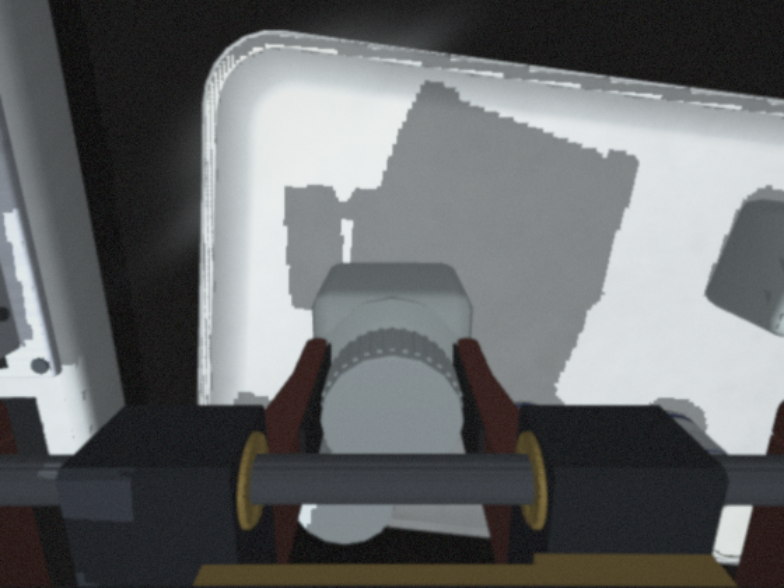

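The picture shows the fingers closed on the round cap (322–463), not the flats: the finger ends (row 340) sit above the shoulder (row 265–345). So the fingertips are higher than I assumed; checking the stated tip distance.

```bash
python3 - <<'E'
from h import *
print(ctrl.tcp_to_tips, [a for a in dir(ctrl) if a[0]!='_'])
c=load('w10.pkl');o=status.get_obs();Rc=R.from_rotvec(o['orientation'])
for w,z in((21.8,19),(21.8,0),(21.8,-17),(34,-17),(34,0),(34,19)):
    print(w,z,(proj(c,[o['ee_pos']+Rc.apply([x,s*w,z]) for x in(-10,10) for s in(1,-1)])*1.4).round().tolist())
E
```

```text
19.0 ['Unreachable', 'close_job', 'tcp_to_tips']
21.8 19 [[441.0, 355.0], [342.0, 355.0], [442.0, 312.0], [341.0, 312.0]]
21.8 0 [[445.0, 374.0], [338.0, 374.0], [447.0, 328.0], [336.0, 328.0]]
21.8 -17 [[450.0, 395.0], [333.0, 395.0], [452.0, 345.0], [331.0, 345.0]]
34 -17 [[483.0, 395.0], [300.0, 395.0], [486.0, 345.0], [297.0, 345.0]]
34 0 [[476.0, 374.0], [307.0, 374.0], [478.0, 328.0], [305.0, 328.0]]
34 19 [[468.0, 355.0], [315.0, 355.0], [471.0, 312.0], [313.0, 312.0]]
```

The grip readings (44 on a jar, 41 on a bottle) only fit if the real fingertips sit ~36 mm higher than stated. I'll set the jar down and regrip 37 mm lower, watching the width (should read ~60).

```bash
python3 -m inch '[[[0,0,20,0,0,0,0],[0,0,36,0,0,0,0],[0,0,39,0,0,0,0],[0,0,39.5,0,0,0,0],[0,0,39.5,0,0,0,100],[0,0,39.5,0,0,0,100],[0,0,39.5,0,0,0,100],[0,0,39.5,0,0,0,100],[0,0,39.5,0,0,0,100],[0,0,45,0,0,0,100],[0,0,50,0,0,0,100],[0,0,50,0,0,0,100]]]'; python3 -m inch '[[[0,0,7,0,0,0,100],[0,0,15,0,0,0,100],[0,0,22,0,0,0,100],[0,0,26,0,0,0,100],[0,0,26,0,0,0,100]]]'
```

```text
t: 25.8
ee_pos: [519.9, -113.2, 34.3]
orientation: [-3.137, -0.147, 0.004]
ft_force: [-0.2, 0.4, -0.1]
width: 87.6
grasp_force: 0.0
t: 26.3
ee_pos: [520.3, -113.3, 8.7]
orientation: [-3.138, -0.147, 0.002]
ft_force: [-0.2, -1.0, 0.2]
width: 87.9
grasp_force: 0.0
```

```bash
python3 -m inch '[[[0,0,0,0,0,0,0],[0,0,0,0,0,0,0],[0,0,0,0,0,0,0],[0,0,0,0,0,0,0],[0,0,0,0,0,0,0],[0,0,0,0,0,0,0],[0,0,0,0,0,0,0],[0,0,0,0,0,0,0]]]'
```

```text
t: 27.1
ee_pos: [521.1, -113.5, 9.8]
orientation: [3.138, 0.147, 0.001]
ft_force: [-1.6, -1.1, 4.0]
width: 60.0
grasp_force: 30.0
```

Width 60.0: now on the flats. Lifting and carrying to the row.

```bash
python3 -m inch '[[[0,0,-10,0,0,0,0],[0,0,-50,0,0,0,0],[0,0,-95,0,0,0,0],[0,0,-140,0,0,0,0],[0,0,-180,0,0,0,0],[0,0,-180,0,0,0,0],[0,0,-180,0,0,0,0]]]'; cat >> h.py <<'E'
def capoff():
    """jar-in-hand offset (tool x,y) from the cap's rim, top 84 mm over nominal TCP"""
    o=status.get_obs();c=grab('wrist');keep(c,'hand.pkl')
    g=cv2.medianBlur(cv2.cvtColor(c['f'],cv2.COLOR_RGB2GRAY),3)
    h=cv2.HoughCircles(g[220:350,180:400],cv2.HOUGH_GRADIENT,1.2,20,param1=60,param2=15,minRadius=55,maxRadius=85)
    if h is None: return
    for u in h[0][:4]:
        p=u[:2]+[180,220];w=onz(c,[p],o['ee_pos'][2]+84)[0]
        print((p*1.4).round(),u[2].round(1)*1.4,R.from_rotvec(o['orientation']).inv().apply(w-o['ee_pos']).round(1))
E
python3 -c "
from h import *
capoff();print(rel(sh(68,95,190),np.pi/2+YAW))
c=load('hand.pkl');save(c,'w11.png')"
```

```text
t: 27.8
ee_pos: [521.0, -113.4, 190.3]
orientation: [3.138, 0.147, 0.003]
ft_force: [0.5, -0.2, -2.2]
width: 59.8
grasp_force: 30.0
[387. 463.] 80.36 [  9.7  -1.2 -84. ]
[392. 371.] 99.4 [ 32.2  -0.1 -83.9]
[372. 349.] 118.020004 [ 37.2  -4.3 -83.9]
[396. 420.] 80.22 [ 20.7   0.7 -84. ]
([105.7, -430.0, -1.0], [-0.0, 0.001, -0.01])
```

View pics/w11.png

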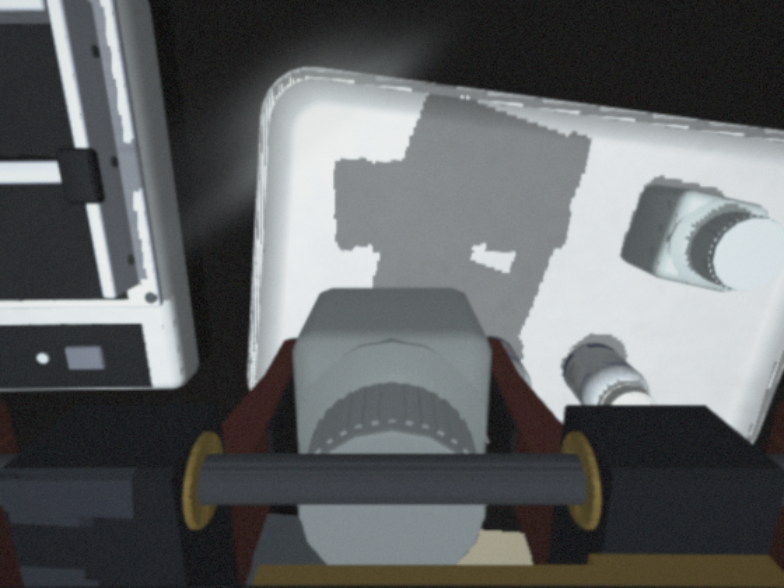

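Jar held squarely by its flats (front bottom edge row ~290, shoulder edge ~338). From now on I'll measure the in-hand offset numerically.

```bash
python3 - <<'E'
from h import *
c=load('hand.pkl');o=status.get_obs();Rc=R.from_rotvec(o['orientation'])
for x in(26,30,34): print(x,(proj(c,[o['ee_pos']+Rc.apply([x,0,z]) for z in(7.8,-45,-50)])*1.4).round()[:,1])
g=cv2.cvtColor(c['f'],cv2.COLOR_RGB2GRAY)[195:260,270:290].mean(1);d=np.abs(np.diff(g))
print([(int((i+195.5)*1.4),d[i].round(1)) for i in np.argsort(-d)[:10]])
E
```

```text
26 [284. 332. 338.]
30 [274. 319. 325.]
34 [264. 306. 311.]
[(287, np.float64(14.5)), (286, np.float64(13.0)), (342, np.float64(11.0)), (343, np.float64(9.0)), (289, np.float64(5.4)), (339, np.float64(5.2)), (284, np.float64(5.1)), (338, np.float64(4.6)), (331, np.float64(3.9)), (335, np.float64(3.8))]
```

```bash
python3 -m inch '[[[10,-30,0,0,0,0,0],[20,-70,0,0,0,0,0],[32,-110,0,0,0,0,0],[44,-150,0,0,0,0,0],[55,-190,0,0,0,-0.01,0],[65,-230,0,0,0,-0.01,0],[75,-270,0,0,0,-0.01,0],[85,-310,0,0,0,-0.01,0],[95,-350,0,0,0,-0.01,0],[103,-390,0,0,0,-0.01,0],[108,-415,0,0,0,-0.01,0],[109.7,-430,0,0,0,-0.01,0],[109.7,-430,0,0,0,-0.01,0],[109.7,-430,0,0,0,-0.01,0]]]'; python3 - <<'E'
from h import *
o=status.get_obs();print(tosh(o['ee_pos']),rel(sh(72,95,72),np.pi/2+YAW))
c=grab('wrist');keep(c,'w12.pkl')
g=cv2.cvtColor(c['f'],cv2.COLOR_RGB2GRAY)
L=cv2.createLineSegmentDetector().detect(g)[0].reshape(-1,4)
for l in L:
    if abs(l[3]-l[1])<4 and abs(l[2]-l[0])>60:
        w=tosh(onz(c,l.reshape(2,2),90));print((l*1.4).round(),w.round(1).tolist())
g=g[195:260,270:290].mean(1);d=np.abs(np.diff(g));print([(int((i+195.5)*1.4),d[i].round(1)) for i in np.argsort(-d)[:6]])
E
```

```text
t: 29.25
ee_pos: [589.0, 323.8, 188.1]
orientation: [3.136, 0.163, -0.004]
ft_force: [0.1, -0.9, -1.7]
width: 60.1
grasp_force: 30.0
[71.94989896 93.5572871 ] ([0.3, -1.6, 116.1], [0.001, 0.002, -0.0])
[552. 363. 753. 364.] [[20.5, -6.3], [20.2, -130.8]]
[277. 227. 781. 227.] [[105.5, 159.1], [105.6, -128.3]]
[487. 504. 288. 504.] [[-84.7, 28.0], [-84.6, 164.3]]
[298. 453. 489. 453.] [[-44.5, 155.1], [-44.5, 29.1]]
[781. 168. 258. 169.] [[137.9, -120.8], [137.3, 167.6]]
[781. 206. 279. 207.] [[117.6, -125.6], [116.7, 157.4]]
[781. 346. 507. 346.] [[32.1, -145.3], [31.6, 22.7]]
[570. 199. 717. 197.] [[121.4, -6.5], [122.4, -88.5]]
[760. 331. 484. 331.] [[42.3, -130.3], [41.9, 37.3]]
[328. 564. 454. 564.] [[-136.0, 138.6], [-136.0, 48.8]]
[449. 287. 333. 287.] [[70.0, 59.6], [70.0, 128.2]]
[367. 200. 522. 200.] [[120.7, 107.8], [120.8, 20.0]]
[585. 564. 461. 563.] [[-135.4, -44.6], [-135.5, 43.8]]
[255. 584. 781. 585.] [[-153.7, 192.3], [-152.8, -186.9]]
[766. 554. 589. 553.] [[-125.9, -169.9], [-126.0, -46.0]]
[ 95. 467.   6. 467.] [[-55.0, 290.2], [-55.0, 348.7]]
[(286, np.float64(31.8)), (287, np.float64(24.0)), (284, np.float64(17.1)), (342, np.float64(14.6)), (343, np.float64(11.6)), (339, np.float64(6.2))]
```

```bash
python3 -m inch '[[[0,-1.5,40,0,0,0,0],[0,-1.5,75,0,0,0,0],[0,-1.5,100,0,0,0,0],[0,-1.5,112,0,0,0,0],[0,-1.5,116,0,0,0,0],[0,-1.5,116,0,0,0,0],[0,-1.5,116,0,0,0,0]]]'; python3 -m inch '[[[0,0,1.5,0,0,0,0],[0,0,3,0,0,0,0],[0,0,3,0,0,0,0]]]';python3 -m inch '[[[0,0,1,0,0,0,0],[0,0,1.5,0,0,0,0],[0,0,1.5,0,0,0,0]]]'
```

```text
t: 30.0
ee_pos: [590.8, 326.7, 75.1]
orientation: [-3.136, -0.162, -0.003]
ft_force: [0.3, 0.6, -1.5]
width: 59.9
grasp_force: 30.0
t: 30.3
ee_pos: [589.7, 326.6, 70.8]
orientation: [-3.137, -0.163, -0.001]
ft_force: [-0.3, 0.3, -1.3]
width: 59.8
grasp_force: 30.0
t: 30.6
ee_pos: [589.6, 326.4, 68.8]
orientation: [3.137, 0.163, -0.0]
ft_force: [-0.7, 0.7, -1.7]
width: 60.0
grasp_force: 30.0
```

```bash
python3 -m inch '[[[0,0,1,0,0,0,0],[0,0,1.8,0,0,0,0],[0,0,1.8,0,0,0,0]]]'; python3 -m inch '[[[0,0,0,0,0,0,78],[0,0,0,0,0,0,78],[0,0,0,0,0,0,78],[0,0,-10,0,0,0,78],[0,0,-50,0,0,0,78],[0,0,-100,0,0,0,78],[0,0,-145,0,0,0,100],[0,0,-170,0,0,0,100],[0,0,-170,0,0,0,100]]]'; python3 - <<'E'
from h import *
print(rel([430,-200,320],-np.pi/2))
c=grab('wrist');keep(c,'w13.pkl')
cw,o=jarlines(c,proj(c,[sh(68,95,152)])[0],z=118,reach=60)
for l in o: 
    if l[1]>24: print(l)
E
```

```text
t: 30.9
ee_pos: [589.9, 326.6, 68.3]
orientation: [-3.137, -0.163, -0.001]
ft_force: [-2.7, -1.3, 6.2]
width: 59.8
grasp_force: 30.0
t: 31.8
ee_pos: [592.1, 327.7, 243.2]
orientation: [-3.133, -0.163, -0.013]
ft_force: [0.8, 0.5, -0.0]
width: 86.7
grasp_force: 0.0
([-215.2, 507.8, -80.4], [-0.004, -0.008, 0.104])
(0.108, 122, [-18.0, -9.0])
(0.105, 55, [17.0, 33.0])
(0.076, 34, [-12.0, 34.0])
(0.085, 52, [25.0, -24.0])
(0.084, 26, [9.0, 5.0])
(0.101, 43, [56.0, 7.0])
(0.107, 48, [48.0, 8.0])
```

```bash
python3 -m inch '[[[-20,45,-20,0,0,0,100],[-40,90,-40,0,0,0.02,100],[-60,135,-60,0,0,0.04,100],[-80,180,-80,0,0,0.06,100],[-100,225,-80,0,0,0.08,100],[-120,270,-80,0,0,0.1,100],[-140,315,-80,0,0,0.104,100],[-160,360,-80,0,0,0.104,100],[-180,405,-80,0,0,0.104,100],[-195,450,-80,0,0,0.104,100],[-210,490,-80,0,0,0.104,100],[-215,508,-80,0,0,0.104,100],[-215,508,-80,0,0,0.104,100],[-215,508,-80,0,0,0.104,100]]]'; python3 - <<'E'
from h import *
c=grab('wrist');keep(c,'w14.pkl')
g=cv2.medianBlur(cv2.cvtColor(c['f'],cv2.COLOR_RGB2GRAY),3)
h=cv2.HoughCircles(g,cv2.HOUGH_GRADIENT,1.2,25,param1=80,param2=16,minRadius=16,maxRadius=26)
for u in h[0]:
    w=onz(c,[u[:2]],94)[0]
    if 390<w[0]<630 and -420<w[1]<-30: print((u*1.4).round(),w.round(1))
for cap in([278,208],[553,75]):
    cw,o=jarlines(c,np.array(cap)/1.4);print(cw)
    for l in o:
        if l[1]>24: print('  ',l)
E
```

```text
t: 33.25
ee_pos: [427.8, -200.7, 316.0]
orientation: [-3.14, 0.002, 0.003]
ft_force: [-1.4, 0.7, 0.6]
width: 87.8
grasp_force: 0.0
[391. 221.  28.] [ 446.5 -199.3   94. ]
[271. 211.  28.] [ 454.8 -100.9   94. ]
[540.  78.  30.] [ 555.4 -313.4   94. ]
[480. 218.  28.] [ 449.3 -272.9   94. ]
[231. 243.  31.] [428.1 -65.2  94. ]
[582. 255.  30.] [ 418.1 -360.9   94. ]
[621.  26.  35.] [ 590.6 -369.7   94. ]
[243.  39.  35.] [582.1 -88.8  94. ]
[337. 246.  30.] [ 425.3 -154.    94. ]
[ 457.1 -106.6   94. ]
   (0.05, 48, [8.0, -34.0])
   (0.035, 41, [-9.0, -22.0])
   (0.122, 55, [-34.0, -0.0])
   (0.204, 27, [22.0, 20.0])
[ 557.6 -322.9   94. ]
   (-0.132, 28, [10.0, 42.0])
   (-0.233, 32, [-27.0, 1.0])
   (-0.149, 49, [5.0, 34.0])
   (-0.123, 53, [-31.0, 15.0])
   (-0.115, 25, [32.0, 11.0])
```

```bash
python3 -c "
from h import *
print(rel([454,-102,8.5],np.pi/2+0.13))"
```

```text
([26.4, -97.8, 307.8], [-0.001, 0.002, -0.13])
```

```bash
python3 -m inch '[[[13,-45,45,0,0,-0.06,100],[26.5,-98,90,0,0,-0.13,100],[26.5,-98,140,0,0,-0.13,100],[26.5,-98,185,0,0,-0.13,100],[26.5,-98,220,0,0,-0.13,100],[26.5,-98,250,0,0,-0.13,100],[26.5,-98,280,0,0,-0.13,100],[26.5,-98,300,0,0,-0.13,100],[26.5,-98,307,0,0,-0.13,100],[26.5,-98,307,0,0,-0.13,100],[26.5,-98,307,0,0,-0.13,100]]]'; python3 -m inch '[[[0,0,0,0,0,0,0],[0,0,0,0,0,0,0],[0,0,0,0,0,0,0],[0,0,0,0,0,0,0],[0,0,0,0,0,0,0],[0,0,0,0,0,0,0],[0,0,0,0,0,0,0],[0,0,0,0,0,0,0]]]'
```

```text
t: 34.4
ee_pos: [455.6, -102.6, 10.9]
orientation: [3.135, 0.205, 0.002]
ft_force: [-0.2, 0.5, -0.1]
width: 87.8
grasp_force: 0.0
t: 35.2
ee_pos: [455.1, -103.1, 10.6]
orientation: [3.135, 0.203, 0.001]
ft_force: [-1.0, 1.2, 7.7]
width: 60.2
grasp_force: 29.9
```

```bash
python3 -m inch '[[[0,0,-10,0,0,0,0],[0,0,-50,0,0,0,0],[0,0,-95,0,0,0,0],[0,0,-140,0,0,0,0],[0,0,-180,0,0,0,0],[0,0,-180,0,0,0,0],[0,0,-180,0,0,0,0]]]'; cat >> h.py <<'E'
def front(h=8):
    """edge rows in the column strip over the held jar; x of its front flat by the bottom edge"""
    o=status.get_obs();c=grab('wrist');keep(c,'hand.pkl');Rc=R.from_rotvec(o['orientation'])
    xs=np.arange(15,40,.5);r=proj(c,[o['ee_pos']+Rc.apply([x,0,h]) for x in xs])[:,1]
    g=cv2.cvtColor(c['f'],cv2.COLOR_RGB2GRAY)[185:260,270:290].mean(1);d=np.abs(np.diff(g))
    print([(int((i+185.5)*1.4),d[i].round(1),float(np.interp(-(i+185.5),-r[::1] if r[0]<r[-1] else -r,xs).round(1))) for i in np.argsort(-d)[:7]])
E
python3 -c "
from h import *
front();print(rel(sh(72,0,190),np.pi/2+YAW))"
```

```text
t: 35.9
ee_pos: [455.1, -103.2, 191.1]
orientation: [3.134, 0.204, 0.003]
ft_force: [-0.0, -0.4, -2.5]
width: 60.1
grasp_force: 29.9
[(282, np.float64(15.6), 26.0), (336, np.float64(11.2), 15.0), (283, np.float64(11.1), 25.5), (335, np.float64(8.5), 15.0), (280, np.float64(8.0), 26.6), (332, np.float64(6.2), 15.0), (338, np.float64(4.6), 15.0)]
([186.5, -312.2, -0.2], [-0.0, 0.001, 0.026])
```

```bash
python3 -m inch '[[[15,-20,0,0,0,0,0],[35,-50,0,0,0,0,0],[58,-85,0,0,0,0.01,0],[82,-120,0,0,0,0.02,0],[105,-158,0,0,0,0.026,0],[125,-195,0,0,0,0.026,0],[145,-230,0,0,0,0.026,0],[162,-265,0,0,0,0.026,0],[176,-293,0,0,0,0.026,0],[184,-308,0,0,0,0.026,0],[186,-312,0,0,0,0.026,0],[186,-312,0,0,0,0.026,0],[186,-312,0,0,0,0.026,0]]]'; python3 - <<'E'
from h import *
front();o=status.get_obs();print(tosh(o['ee_pos']),rel(sh(71.5,0,74),np.pi/2+YAW))
E
```

```text
t: 37.25
ee_pos: [598.4, 228.9, 189.5]
orientation: [3.137, 0.161, -0.002]
ft_force: [-0.8, 0.8, -1.7]
width: 59.8
grasp_force: 29.9
[(282, np.float64(23.0), 26.0), (280, np.float64(18.8), 26.6), (283, np.float64(12.8), 25.4), (336, np.float64(11.7), 15.0), (335, np.float64(8.5), 15.0), (279, np.float64(7.5), 27.2), (332, np.float64(6.2), 15.0)]
[71.54751917 -1.85486264] ([0.1, -1.9, 115.9], [0.001, 0.001, -0.001])
```

```bash
python3 -m inch '[[[0,-1.5,40,0,0,0,0],[0,-1.5,75,0,0,0,0],[0,-1.5,100,0,0,0,0],[0,-1.5,112,0,0,0,0],[0,-1.5,116,0,0,0,0],[0,-1.5,117,0,0,0,0],[0,-1.5,117,0,0,0,0]]]'; python3 -m inch '[[[0,0,1.5,0,0,0,0],[0,0,3,0,0,0,0],[0,0,3,0,0,0,0]]]';python3 -m inch '[[[0,0,1,0,0,0,0],[0,0,1.5,0,0,0,0],[0,0,1.5,0,0,0,0]]]'
```

```text
t: 38.0
ee_pos: [599.9, 232.0, 74.5]
orientation: [-3.137, -0.162, -0.003]
ft_force: [0.7, -0.6, -1.4]
width: 59.6
grasp_force: 29.9
t: 38.3
ee_pos: [599.0, 232.0, 70.5]
orientation: [-3.137, -0.163, -0.001]
ft_force: [0.4, 0.1, -1.5]
width: 59.8
grasp_force: 29.9
t: 38.6
ee_pos: [599.0, 232.0, 69.1]
orientation: [-3.137, -0.163, -0.0]
ft_force: [-2.7, -0.3, 4.2]
width: 60.0
grasp_force: 29.9
```

```bash
python3 -m inch '[[[0,0,0,0,0,0,78],[0,0,0,0,0,0,78],[0,0,0,0,0,0,78],[0,0,-10,0,0,0,78],[0,0,-50,0,0,0,78],[0,0,-100,0,0,0,78],[0,0,-145,0,0,0,100],[0,0,-170,0,0,0,100],[0,0,-170,0,0,0,100]]]'; python3 - <<'E'
from h import *
print(rel([430,-250,250],-np.pi/2))
E
```

```text
t: 39.5
ee_pos: [601.4, 232.8, 244.4]
orientation: [-3.135, -0.163, -0.014]
ft_force: [0.7, -0.6, -0.1]
width: 86.7
grasp_force: 0.0
([-220.5, 462.4, -8.5], [-0.003, -0.009, 0.104])
```

```bash
python3 -m inch '[[[-20,45,-10,0,0,0,100],[-40,90,-10,0,0,0.02,100],[-60,135,-10,0,0,0.04,100],[-80,180,-10,0,0,0.06,100],[-100,225,-10,0,0,0.08,100],[-120,270,-10,0,0,0.1,100],[-150,315,-10,0,0,0.104,100],[-175,360,-10,0,0,0.104,100],[-195,405,-10,0,0,0.104,100],[-210,440,-10,0,0,0.104,100],[-220,462,-10,0,0,0.104,100],[-220,462,-10,0,0,0.104,100],[-220,462,-10,0,0,0.104,100]]]'; python3 - <<'E'
from h import *
c=grab('wrist');keep(c,'w15.pkl')
p=proj(c,[[556,-317,94]])[0]
g=cv2.medianBlur(cv2.cvtColor(c['f'],cv2.COLOR_RGB2GRAY),3)
h=cv2.HoughCircles(g,cv2.HOUGH_GRADIENT,1.2,25,param1=80,param2=16,minRadius=20,maxRadius=34)
for u in h[0]:
    w=onz(c,[u[:2]],94)[0]
    if 500<w[0]<630 and -420<w[1]<-230: print((u*1.4).round(),w.round(1))
cw,o=jarlines(c,p);print(cw)
for l in o:
    if l[1]>24: print('  ',l)
E
```

```text
t: 40.8
ee_pos: [427.4, -250.1, 248.0]
orientation: [-3.14, 0.003, 0.002]
ft_force: [0.7, 0.1, 0.2]
width: 87.6
grasp_force: 0.0
[508.  60.  41.] [ 557.3 -322.8   94. ]
[ 556. -317.   94.]
   (-0.113, 52, [-30.0, 8.0])
```

```bash
python3 -c "
from h import *
print(rel([555,-317.5,8.5],np.pi/2-0.13))"
```

```text
([127.6, 68.1, 239.4], [-0.001, 0.001, 0.13])
```

```bash
python3 -m inch '[[[40,20,0,0,0,0.06,100],[80,40,20,0,0,0.13,100],[127.5,68,50,0,0,0.13,100],[127.5,68,90,0,0,0.13,100],[127.5,68,130,0,0,0.13,100],[127.5,68,165,0,0,0.13,100],[127.5,68,200,0,0,0.13,100],[127.5,68,225,0,0,0.13,100],[127.5,68,238,0,0,0.13,100],[127.5,68,238,0,0,0.13,100],[127.5,68,238,0,0,0.13,100]]]'; python3 -m inch '[[[0,0,0,0,0,0,0],[0,0,0,0,0,0,0],[0,0,0,0,0,0,0],[0,0,0,0,0,0,0],[0,0,0,0,0,0,0],[0,0,0,0,0,0,0],[0,0,0,0,0,0,0],[0,0,0,0,0,0,0]]]'
```

```text
t: 41.95
ee_pos: [556.3, -318.0, 11.5]
orientation: [3.135, -0.203, 0.001]
ft_force: [1.5, -1.2, 0.7]
width: 88.0
grasp_force: 0.0
t: 42.75
ee_pos: [555.7, -318.8, 11.4]
orientation: [3.135, -0.204, 0.001]
ft_force: [-1.5, 0.7, 5.9]
width: 59.7
grasp_force: 30.0
```

```bash
python3 -m inch '[[[0,0,-10,0,0,0,0],[0,0,-50,0,0,0,0],[0,0,-95,0,0,0,0],[0,0,-140,0,0,0,0],[0,0,-180,0,0,0,0],[0,0,-180,0,0,0,0],[0,0,-180,0,0,0,0]]]'; python3 -c "
from h import *
front(9);print(rel(sh(71.5,-95,192),np.pi/2+YAW))"
```

```text
t: 43.45
ee_pos: [555.5, -318.6, 191.7]
orientation: [3.134, -0.204, 0.003]
ft_force: [-0.7, 0.2, -1.7]
width: 60.0
grasp_force: 30.0
[(269, np.float64(19.9), 30.8), (356, np.float64(17.6), 15.0), (357, np.float64(15.4), 15.0), (318, np.float64(12.1), 15.0), (268, np.float64(11.8), 31.4), (354, np.float64(8.7), 15.0), (319, np.float64(7.9), 15.0)]
([-5.9, -457.4, -1.7], [-0.001, 0.001, -0.234])
```

```bash
python3 -m inch '[[[0,-25,0,0,0,0,0],[-2,-60,0,0,0,-0.02,0],[-4,-100,0,0,0,-0.05,0],[-5,-140,0,0,0,-0.08,0],[-6,-180,0,0,0,-0.11,0],[-7,-220,0,0,0,-0.14,0],[-8,-260,0,0,0,-0.17,0],[-9,-300,0,0,0,-0.2,0],[-10,-340,0,0,0,-0.22,0],[-11,-380,0,0,0,-0.234,0],[-11,-415,0,0,0,-0.234,0],[-11,-440,0,0,0,-0.234,0],[-11,-453,0,0,0,-0.234,0],[-11,-456,0,0,0,-0.234,0],[-11,-456,0,0,0,-0.234,0],[-11,-456,0,0,0,-0.234,0]]]'; python3 - <<'E'
from h import *
front(9);o=status.get_obs();print(tosh(o['ee_pos']),rel(sh(66.5,-95,74),np.pi/2+YAW))
c=load('hand.pkl');g=cv2.cvtColor(c['f'],cv2.COLOR_RGB2GRAY)
for l in cv2.createLineSegmentDetector().detect(g)[0].reshape(-1,4):
    w=tosh(onz(c,l.reshape(2,2),90))
    if abs(l[3]-l[1])<4 and abs(l[2]-l[0])>60 and 95<w[0,0]<115: print(w.round(1).tolist())
E
```

```text
t: 45.1
ee_pos: [603.4, 133.9, 190.2]
orientation: [3.137, 0.161, -0.002]
ft_force: [0.0, -0.3, -1.2]
width: 59.8
grasp_force: 30.0
[(268, np.float64(26.4), 31.5), (269, np.float64(21.5), 30.9), (356, np.float64(16.0), 15.0), (357, np.float64(14.5), 15.0), (318, np.float64(11.5), 15.0), (266, np.float64(10.0), 32.1), (354, np.float64(7.9), 15.0)]
[ 66.60480477 -96.90387255] ([-0.0, -1.9, 116.4], [0.0, 0.001, -0.001])
[[105.1, 126.4], [105.6, -156.6]]
[[101.9, 54.5], [102.3, 107.2]]
```

```bash
python3 -m inch '[[[0,-1,40,0,0,0,0],[0,-1,75,0,0,0,0],[0,-1,100,0,0,0,0],[0,-1,112,0,0,0,0],[0,-1,116,0,0,0,0],[0,-1,117,0,0,0,0],[0,-1,117,0,0,0,0]]]'; python3 -m inch '[[[0,0,1.5,0,0,0,0],[0,0,3,0,0,0,0],[0,0,3,0,0,0,0]]]';python3 -m inch '[[[0,0,1,0,0,0,0],[0,0,1.5,0,0,0,0],[0,0,1.5,0,0,0,0]]]'
```

```text
t: 45.85
ee_pos: [604.6, 136.1, 74.9]
orientation: [-3.137, -0.163, -0.003]
ft_force: [-0.3, 0.4, 0.1]
width: 60.0
grasp_force: 30.0
t: 46.15
ee_pos: [603.8, 136.2, 71.0]
orientation: [-3.137, -0.163, -0.001]
ft_force: [-1.1, 0.9, -1.5]
width: 59.9
grasp_force: 30.0
t: 46.45
ee_pos: [603.9, 136.2, 69.9]
orientation: [-3.137, -0.163, -0.001]
ft_force: [-1.8, -0.2, 3.9]
width: 60.0
grasp_force: 30.0
```

```bash
python3 -m inch '[[[0,0,0,0,0,0,78],[0,0,0,0,0,0,78],[0,0,0,0,0,0,78],[0,0,-10,0,0,0,78],[0,0,-50,0,0,0,78],[0,0,-100,0,0,0,78],[0,0,-145,0,0,0,60],[0,0,-180,0,0,0,60],[0,0,-180,0,0,0,60]]]'; python3 - <<'E'
from h import *
print(rel(sh(-29,0,250),np.pi/2+YAW))
E
```

```text
t: 47.35
ee_pos: [606.8, 136.7, 256.0]
orientation: [-3.136, -0.163, -0.017]
ft_force: [0.9, -0.1, 0.5]
width: 52.8
grasp_force: 0.0
([-99.3, -94.3, 5.0], [-0.001, -0.011, -0.0])
```

```bash
python3 -m inch '[[[-35,-33,0,0,0,0,60],[-70,-66,0,0,0,0,60],[-97,-94.3,0,0,0,0,60],[-97,-94.3,0,0,0,0,60],[-97,-94.3,0,0,0,0,60]]]'; python3 - <<'E'
from h import *
c=grab('wrist');keep(c,'w16.pkl');save(c,'w16.png');o=status.get_obs();print(tosh(o['ee_pos']),rel(sh(-29,0,62),np.pi/2+YAW))
for y in(95,0,-95):
    cw,l=jarlines(c,proj(c,[sh(68,y,152)])[0],z=118,reach=70)
    print(y,[q for q in l if q[1]>24])
E
```

```text
t: 47.85
ee_pos: [496.8, 220.2, 249.1]
orientation: [3.137, 0.166, -0.0]
ft_force: [0.5, -0.1, 0.3]
width: 52.7
grasp_force: 0.0
[-29.89827975  -0.408972  ] ([0.9, -0.5, 187.1], [0.0, -0.0, 0.0])
95 [(0.105, 72, [-3.0, 39.0]), (0.104, 127, [-47.0, -44.0]), (0.113, 69, [-1.0, 32.0]), (0.102, 53, [-30.0, -21.0]), (0.114, 50, [26.0, -15.0]), (0.124, 32, [-24.0, 16.0]), (0.03, 35, [-7.0, -48.0]), (0.106, 62, [-9.0, 21.0]), (0.11, 41, [36.0, 12.0]), (0.111, 26, [37.0, 18.0])]
0 [(0.105, 295, [48.0, 6.0]), (0.109, 279, [-40.0, -4.0]), (0.092, 50, [-7.0, 30.0]), (0.107, 148, [23.0, 49.0]), (0.095, 39, [-4.0, -28.0]), (0.138, 55, [33.0, -53.0]), (0.018, 33, [-33.0, 13.0]), (0.107, 129, [35.0, 27.0]), (0.1, 45, [24.0, 6.0]), (0.03, 35, [-19.0, 66.0]), (0.107, 45, [-0.0, -55.0]), (0.112, 35, [19.0, 51.0]), (0.104, 74, [34.0, 54.0]), (0.117, 26, [42.0, -22.0])]
-95 [(0.107, 72, [5.0, -37.0]), (0.101, 62, [-5.0, -17.0]), (0.108, 54, [-2.0, -20.0]), (0.098, 70, [6.0, -30.0]), (0.138, 55, [21.0, 62.0]), (0.097, 39, [23.0, 23.0]), (0.155, 35, [-33.0, 9.0]), (0.08, 26, [-36.0, 40.0]), (0.107, 45, [-12.0, 60.0]), (0.103, 26, [39.0, -6.0]), (0.104, 34, [35.0, 47.0]), (0.102, 30, [32.0, 50.0])]
```

View pics/w16.png

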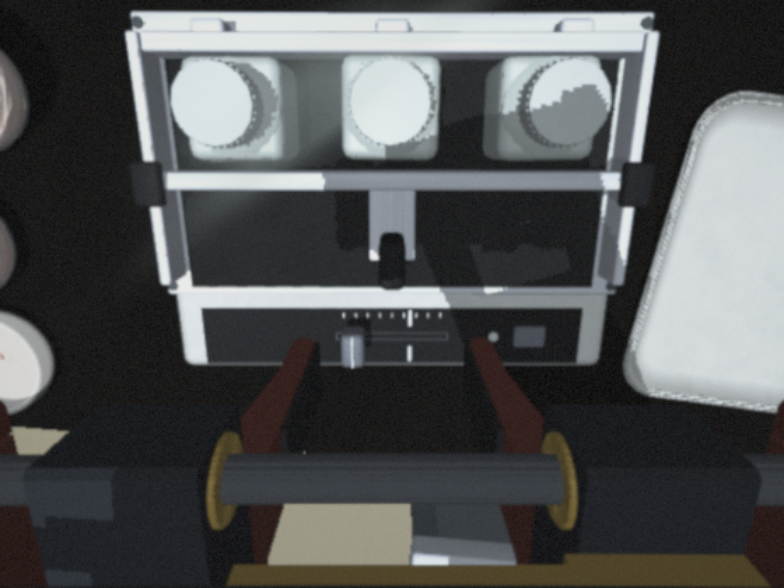

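Three jars stand square in the row between rail and bar (caps 212,103; 391,103; 571,103). Now gripping the bar's handle at the true height.

```bash
python3 -m inch '[[[1,0,40,0,0,0,60],[1,0,85,0,0,0,60],[1,0,125,0,0,0,60],[1,0,155,0,0,0,60],[1,0,170,0,0,0,60],[1,0,178,0,0,0,60],[1,0,182,0,0,0,60],[1,0,182,0,0,0,60]]]'; python3 -m inch '[[[0,0,0,0,0,0,0],[0,0,0,0,0,0,0],[0,0,0,0,0,0,0],[0,0,0,0,0,0,0],[0,0,0,0,0,0,0],[0,0,0,0,0,0,0],[0,0,0,0,0,0,0]]]'
```

```text
t: 48.7
ee_pos: [499.0, 219.7, 67.2]
orientation: [-3.137, -0.162, -0.0]
ft_force: [0.3, 0.5, -0.1]
width: 52.5
grasp_force: 0.0
t: 49.4
ee_pos: [498.5, 220.3, 67.5]
orientation: [-3.137, -0.163, -0.001]
ft_force: [-2.4, 2.1, 4.0]
width: 18.2
grasp_force: 30.0
```

```bash
python3 -m inch '[[[2,0,0,0,0,0,0],[4,0,0,0,0,0,0],[6,0,0,0,0,0,0],[8,0,0,0,0,0,0],[9.5,0,0,0,0,0,0],[11,0,0,0,0,0,0],[12,0,0,0,0,0,0],[12,0,0,0,0,0,0],[12,0,0,0,0,0,0]]]'; python3 -m inch '[[[1,0,0,0,0,0,0],[1.5,0,0,0,0,0,0],[1.5,0,0,0,0,0,0]]]'
```

```text
t: 50.3
ee_pos: [509.8, 221.5, 67.5]
orientation: [-3.137, -0.163, 0.001]
ft_force: [-4.6, 2.7, 6.4]
width: 17.5
grasp_force: 30.0
t: 50.6
ee_pos: [511.1, 221.7, 67.5]
orientation: [-3.137, -0.163, 0.002]
ft_force: [-6.3, 3.6, 6.9]
width: 17.9
grasp_force: 30.0
```

```bash
python3 -m inch '[[[1,0,0,0,0,0,0],[1.5,0,0,0,0,0,0],[1.5,0,0,0,0,0,0]]]'; python3 -m inch '[[[0.7,0,0,0,0,0,0],[1.2,0,0,0,0,0,0],[1.2,0,0,0,0,0,0]]]'
```

```text
t: 50.9
ee_pos: [512.3, 221.8, 67.5]
orientation: [-3.137, -0.163, 0.002]
ft_force: [-6.6, 2.9, 10.0]
width: 17.9
grasp_force: 30.0
t: 51.2
ee_pos: [512.3, 221.8, 67.5]
orientation: [3.137, 0.163, -0.006]
ft_force: [-10.0, 2.4, 11.6]
width: 18.0
grasp_force: 30.0
```

```bash
python3 -m inch '[[[1,0,0,0,0,0,0],[2,0,0,0,0,0,0],[2,0,0,0,0,0,0],[2,0,0,0,0,0,0]]]'; python3 -m inch '[[[-2,0,0,0,0,0,0],[-3,0,0,0,0,0,40],[-3,0,0,0,0,0,50],[-3,0,0,0,0,0,50],[-3,0,-40,0,0,0,50],[-3,0,-85,0,0,0,50],[-3,0,-125,0,0,0,50],[-3,0,-155,0,0,0,50],[-3,0,-155,0,0,0,50]]]'
```

```text
t: 51.6
ee_pos: [512.5, 221.8, 67.4]
orientation: [3.137, 0.163, -0.011]
ft_force: [-15.6, 3.4, 15.6]
width: 18.1
grasp_force: 30.0
t: 52.5
ee_pos: [516.4, 222.4, 226.7]
orientation: [-3.135, -0.162, -0.013]
ft_force: [0.3, 0.2, 0.9]
width: 44.0
grasp_force: 0.0
```

```bash
python3 - <<'E'
from h import *
c=grab('wrist');keep(c,'w17.pkl');g=cv2.cvtColor(c['f'],cv2.COLOR_RGB2GRAY)
for l in cv2.createLineSegmentDetector().detect(g)[0].reshape(-1,4):
    w=tosh(onz(c,l.reshape(2,2),90))
    if abs(l[3]-l[1])<6 and abs(l[2]-l[0])>60 and 25<w[0,0]<115: print(w.round(1).tolist())
def comp(m,z,n):
    k,_,st,ce=cv2.connectedComponentsWithStats(m.astype(np.uint8))
    for i in range(1,k):
        s=tosh(onz(c,[ce[i]],z))[0]
        if st[i,4]>8 and -135<s[0]<-60 and abs(s[1])<75: print(n,(ce[i]*1.4).round(),st[i],s.round(1))
comp(g>150,48,'white');
comp((g>70)&(g<=170),82,'grey')
# also region stats
print(rel(sh(-105,30,42),np.pi/2+YAW))
E
```

```text
[[33.0, 153.5], [33.1, 19.2]]
[[33.6, 1.1], [33.6, -139.6]]
[[107.9, -70.4], [108.7, -124.8]]
[[108.1, 128.6], [107.9, 75.0]]
[[108.4, 26.5], [107.9, -27.3]]
white [411. 352.] [293 246   2  12  24] [-88.7 -14.6]
white [350. 390.] [249 268   4  23  65] [-122.1   34.4]
white [410. 389.] [292 273   3  11  30] [-121.3  -14.6]
grey [354. 349.] [252 247   3   6  14] [-71.9  27.7]
grey [367. 349.] [261 247   4   6  15] [-71.9  18.5]
grey [380. 350.] [270 247   4   6  15] [-72.    9.2]
grey [392. 350.] [279 247   3   6  13] [-72.    0.4]
grey [430. 350.] [306 247   3   6  14] [-72.2 -26.8]
grey [442. 350.] [315 247   3   6  14] [-72.1 -35.9]
grey [342. 350.] [243 248   4   5  16] [-72.2  36.5]
grey [369. 391.] [237 266  87  26 543] [-105.4   17.3]
([-93.5, -29.9, 181.8], [-0.001, -0.005, -0.0])
```

```bash
python3 -m inch '[[[-30,-10,0,0,0,0,50],[-65,-20,20,0,0,0,50],[-93,-30,50,0,0,0,50],[-93,-30,90,0,0,0,50],[-93,-30,130,0,0,0,50],[-93,-30,160,0,0,0,50],[-93,-30,174,0,0,0,50],[-93,-30,178,0,0,0,50],[-93,-30,178,0,0,0,50]]]'; python3 -m inch '[[[0,0,0,0,0,0,0],[0,0,0,0,0,0,0],[0,0,0,0,0,0,0],[0,0,0,0,0,0,0],[0,0,0,0,0,0,0],[0,0,0,0,0,0,0]]]';python3 -c "
from h import *
print(tosh(status.get_obs()['ee_pos']),rel(sh(-105,-15,46)))"
```

```text
t: 53.45
ee_pos: [416.9, 241.1, 42.9]
orientation: [3.136, 0.163, -0.004]
ft_force: [0.5, -0.1, -0.3]
width: 43.9
grasp_force: 0.0
t: 54.05
ee_pos: [418.4, 242.0, 44.9]
orientation: [-3.137, -0.163, -0.002]
ft_force: [-0.2, 0.6, 7.4]
width: 17.8
grasp_force: 30.0
[-106.29679383   29.90237361] ([1.3, 44.9, -1.1], [0.0, 0.0, 0.0])
```

```bash
python3 -m inch '[[[0,6,0,0,0,0,0],[0,14,0,0,0,0,0],[0,22,0,0,0,0,0],[0,30,0,0,0,0,0],[0,38,0,0,0,0,0],[0,43,0,0,0,0,0],[0,45,0,0,0,0,0],[0,45,0,0,0,0,0],[0,45,0,0,0,0,0]]]';python3 -c "
from h import *
print(tosh(status.get_obs()['ee_pos']),rel(sh(-105,-15,46)))"
```

```text
t: 54.95
ee_pos: [423.1, 196.9, 44.9]
orientation: [-3.137, -0.163, -0.002]
ft_force: [0.5, -1.6, 6.5]
width: 18.1
grasp_force: 30.0
[-106.30720785  -15.40514507] ([1.3, -0.4, -1.1], [0.0, 0.0, 0.0])
```

```bash
python3 -m inch '[[[0,0,0,0,0,0,40],[0,0,0,0,0,0,40],[0,0,0,0,0,0,40],[0,0,-40,0,0,0,50],[0,0,-90,0,0,0,50],[0,0,-140,0,0,0,50],[40,-15,-170,0,0,0,50],[75,-15,-180,0,0,0,50],[75,-15,-180,0,0,0,50],[75,-15,-180,0,0,0,50]]]'; python3 - <<'E'
from h import *
c=grab('wrist');keep(c,'w18.pkl');g=cv2.cvtColor(c['f'],cv2.COLOR_RGB2GRAY)
for x in(-119,-112,-105):
    pts=[sh(x,y,82) for y in np.arange(20,-50,-1.)]
    p=proj(c,pts);print(x,[int(g[int(round(v)),int(round(u))]) for u,v in p])
k,_,st,ce=cv2.connectedComponentsWithStats((g>150).astype(np.uint8))
for i in range(1,k):
    s=tosh(onz(c,[ce[i]],48))[0]
    if st[i,4]>8 and -135<s[0]<-60 and abs(s[1])<75: print('white',(ce[i]*1.4).round(),st[i],s.round(1),tosh(onz(c,[ce[i]],82))[0].round(1))
for l in cv2.createLineSegmentDetector().detect(g)[0].reshape(-1,4):
    w=tosh(onz(c,l.reshape(2,2),90))
    if abs(l[3]-l[1])<6 and abs(l[2]-l[0])>60 and 25<w[0,0]<115: print(w.round(1).tolist())
E
```

```text
t: 55.95
ee_pos: [495.3, 219.4, 223.7]
orientation: [3.137, 0.162, -0.002]
ft_force: [-0.4, 0.1, 0.0]
width: 43.7
grasp_force: 0.0
-119 [25, 24, 29, 16, 25, 18, 28, 21, 24, 26, 25, 28, 30, 30, 24, 30, 29, 23, 30, 23, 26, 27, 20, 25, 24, 26, 29, 26, 27, 20, 24, 33, 28, 30, 55, 80, 61, 39, 20, 29, 33, 25, 29, 26, 24, 27, 26, 25, 30, 27, 30, 32, 30, 33, 26, 27, 22, 27, 27, 25, 26, 23, 26, 23, 30, 17, 20, 20, 20, 16]
-112 [60, 62, 62, 61, 58, 61, 60, 63, 61, 62, 61, 61, 60, 59, 59, 62, 59, 62, 64, 61, 61, 59, 62, 59, 59, 61, 69, 90, 106, 123, 132, 133, 133, 134, 158, 201, 187, 148, 133, 128, 124, 115, 103, 92, 69, 61, 63, 66, 64, 62, 61, 62, 63, 62, 60, 62, 60, 63, 60, 63, 63, 62, 57, 39, 27, 23, 16, 31, 14, 19]
-105 [42, 49, 45, 43, 45, 47, 41, 41, 47, 46, 46, 43, 46, 44, 44, 46, 40, 44, 42, 42, 41, 40, 41, 43, 46, 46, 62, 89, 108, 122, 135, 139, 140, 141, 165, 201, 179, 144, 134, 130, 129, 121, 111, 93, 60, 51, 41, 41, 47, 41, 47, 43, 40, 41, 45, 51, 44, 42, 46, 46, 44, 43, 43, 32, 19, 29, 15, 23, 25, 26]
white [410. 322.] [292 228   3   5  14] [-85.  -14.8] [-72.4 -13.4]
white [412. 364.] [293 249   3  23  67] [-120.9  -16.4] [-104.8  -14.9]
[[33.1, 154.0], [33.3, 5.5]]
[[33.4, 1.1], [33.6, -152.7]]
[[44.4, 6.5], [44.2, 153.4]]
[[45.0, -153.2], [44.6, 3.3]]
```

The cap centre is at y = -15.0 mm and the mark at -14.8. The bar face is at 44.5 mm, so the gap is about 60. Handing in.

```bash
python3 -c "
from workcell import ctrl
print(ctrl.close_job())"
```

```text
the job is handed in; nothing more can be done
None
```

The changeover is finished and handed in: both round bottles are on the tray, all three jars are clamped square in the row, and the slider, set last, is on the long mark (within about 0.5 mm); I did not touch the dish stacks or the wash bottle, but took no final picture of them.

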